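# Make up a row of press dies in the die rail

### The arm

A 6-joint arm with a two-finger parallel gripper is mounted at the origin on the work surface. World frame = base frame: x ahead of the robot, y to its left, z up, the work surface at z = 0. Lengths are in m, angles in rad, forces in N, time in s.
With the tool pointing down it reaches from about 0.4 to 0.825 m from the base axis. Payload 7 kg.
Tool frame: the origin (TCP) lies between the finger pads; the fingertips stand 11 mm ahead of it and the grasp point (between the pads) lies 8 mm behind it (robot.tips_ahead is the distance from the TCP to the fingertips, in m); z points along the fingers, y is the direction in which the jaws open and shut (so a half turn about z gives the same grasp; the last joint's range is limited). The gripper opens to 88 mm and grips with 3 to 60 N. Pads are 19 mm wide; open, the fingers measure 130 mm over their backs; the gripper's body (78 mm by 193 mm) begins 47 mm behind the grasp point.
Start: joints at [-0.847, 0.359, 0.012, 0, -1.224, -0.288], TCP at [0.285, -0.612, 0.238] pointing down, gripper open.
Joint ranges: [-3.07, 3.07], [-1.43, 2.12], [-1.02, 1.25], [-3.03, 1.67], [-3.05, -0], [-3.03, 3.03]. Speed limits (rad/s): [2.39, 2.39, 3.01, 3.14, 3.14, 3.14].

### API

Orientations are given as [roll, pitch, yaw] about the fixed x, y, z axes, in that order (R = Rz(yaw) Ry(pitch) Rx(roll)).
In Python, from station import robot gives the robot as it stands.
- The arm moves only by the tool step_arm, never from a script. Its argument "motion" is a list of rows, each an object of numbers: "dx", "dy", "dz": the shift along the tool's x, y, z each as a share of 0.1 m, from -1 to 1; "rx", "ry", "rz": the turn, a rotation vector about the tool's x, y, z each as a share of 45 degrees, from -1 to 1. A call has 1 to 10 rows; each row shifts and turns the pose as measured when the row begins, along the tool's axes as they then stand; what a row does not reach is not made up. A row lasts 1/12 s, in which the tool goes at most 41.7 mm and 7.16 degrees, less where a joint would pass 70% of its speed; a pose out of reach is approached as far as the arm can. A call with a number of a shift or a turn outside -1 to 1 is refused whole. A call with a gripper value outside its range is refused whole. "fingers" is the opening, from 0 (shut) to 1 (fully open), set as the call begins (left out, the last holds). The fingers move at their own pace and stop on an object; "grip_force" is the grip in N (left out, the last holds). Time passes only in rows, so rows that do not move let the fingers close. It gives the time, the measured TCP pose, the force and the opening at its end, in the units of the state.
- robot.observe(): the state, without advancing time (a new reading comes with each control period).
- robot.capture(name): name is "scene" or "top"; returns (picture, depth): 400x640x3 uint8, blue, green, red; 400x640 float32, m along the optical axis (not along the pixel's ray), 0 where there is no reading.
- robot.camera_params(name): a dict with "vertical_fov" (degrees; the focal length in pixels is half the picture's height over the tangent of half this angle, whatever the lens; pixels are square), "cx", "cy" (the principal point, pixels), "R" (3x3) and "t" (3): a world point X has camera coordinates R X + t. Camera axes: x right, y down, z forward; pixel columns grow to the right and rows downward; lengths in m; the calibration is good to about 2 mm. A picture is of the moment at which its call begins. camera_params takes no time and is no camera call.
- robot.job_done(): hands the job in, once; it reports no verdict.
Trained networks look in the newest picture that a camera, given by its name, has taken for a name from the list of things; names that differ only in an ending like _2 or _b are one class to them, and where a whole thing is asked for, a point or a joint stands for the part that bears it (a point fixed in the world has none). Each returns a list of dicts, best first, with "conf" (0 to 1); they miss things now and then, are a little off and sometimes report something else, mostly with a low value. They report only what shows in the picture. A call takes as long as a camera call. They do not tell look-alikes from the thing itself.
- robot.search_frame(camera, target): "location" ([x, y, z] in m, in world coordinates, good to about 4 mm: the middle of the surface that is visible of it).
- robot.place_of(camera, target): "location" ([x, y, z] in m, in world coordinates, good to about 4 mm: a listed point, or the origin of a listed thing).
The state is a dict: "time": time; "qpos": joint angles; "qvel": joint speeds; "tau": joint torques, N m; "tool_pos": TCP position; "tcp_rot": TCP orientation; "contact_force": force on the tool from outside, world axes, zero at the start; "moment": the same for the moment, N m; "grip_width": opening from 0.0 (shut) to 1.0 (fully open).
Only numpy, scipy, OpenCV 4.12 (cv2) and the standard library are available. Lean on these libraries where they do the work, as an engineer would, in place of code of your own. Each camera call takes 0.05 s, during which the arm holds its last target.

### The job

Make up the bending die in the blue die rail for the press: slide the long die section, already in the rail, home against the stop screw; then set the middle-length section in at the open end of the rail and slide it up to the long one; then the short one the same way. Move them one at a time, and press each one home until you feel it seat firmly through to the stop, with no gap, but gently: the ground end faces must never be pressed together or against the screw with more than 25 N. Let go of everything and leave the other things on the bench where they are.

Things in the scene. Friction and masses are not known exactly. Their poses are not given: they have to be found in the camera images.
- rail: Die rail fixed to the bench, a blue and grey steel channel 300 mm long. Origin: centre of its underside, on the bench; y along the channel towards the stop block, x across, z up. Channel floor 8 mm above the origin, 41 mm wide inside (x -20.5 to 20.5); side walls 10 mm thick, tops 22 mm above the origin. Low bolted lugs (16 mm high) reach x = +-61 mm at y = -120 and 100 mm.
- rail_load (a point): Middle of the rail's loading end, on the channel floor (y = -100 mm, z = 8 mm in the rail's frame; axes as the rail's). From y = -150 to -55 mm the channel is open above and at its end: sections are set in from above there, then slid to +y under the keepers. The rail is ground and oiled: steel slides in it with a friction of about 0.2.
- rail_slot (a point): Start of the keeper strips: slot centre, level with their top (y = -55 mm, z = 28 mm in the rail's frame; axes as the rail's). The two bright strips, 6 mm thick, run from there to y = 130 mm on top of the walls and leave a 30 mm wide slot: a foot is held under them with 2 mm play in height, so there a section can only slide.
- stop: Stop block across the rail's +y end: 61 (x) x 20 (y) x 42 mm, top 50 mm above the bench. Origin: centre of its underside, y = 140 mm in the rail's frame, axes as the rail's. Through it along the channel goes a 12 mm stop screw, axis 35 mm above the bench. The screw is set differently each time and is not measured: its tip lies from y = 85 to 110 mm in the rail's frame. It does not give.
- die_long_mid (a point): Long die section, 60 mm, 0.66 kg, parked in the rail (its centre between y = -85 and -25 mm). Point: its centre, 27.5 mm above its underside. Steel inverted T: foot 38 mm wide (x), 12 mm high, 2 mm chamfers below; neck 24 mm wide with flat upright sides to the full height of 55 mm; bright V groove on top, 14 mm wide, 8 mm deep. y: along its length, either way round alike. Grip across the neck.
- die_mid_mid (a point): Middle die section: profile and axes as the long one, 45 mm long (y), 0.50 kg. Point: its centre, 27.5 mm above its underside. It starts standing on the board on either of two places about 90 mm apart (the short one on the other), turned up to 20 degrees.
- die_short_mid (a point): Short die section: profile and axes as the long one, 30 mm long (y), 0.33 kg. Point: its centre, 27.5 mm above its underside. It starts standing on the board beside the middle one.
- board: Plywood set-up board fixed to the bench, 130 x 220 mm, 12 mm thick, on which the middle and short sections stand. Origin: centre of its underside.
- bush: Bystander: dark steel bush, 56 mm outside diameter, 45 mm high. Origin: centre of its underside. Leave alone.
- tape: Bystander: orange and black tape measure, 34 x 66 x 62 mm. Origin: centre of its underside. Leave alone.
- spray: Bystander: yellow spray can, 55 mm diameter, 170 mm high. Origin: centre of its underside. Leave alone.
- mallet: Bystander: hammer with a wooden handle, lying beyond the board. Leave alone.
There are look-alikes about, which are no part of the job. What is shaped like the part that bears die_long_mid but purple is not meant.

How it is judged:
On the way, in this order (a step that is already met when the one before it is completed fails the run):
1. the long section is pressed home against the stop screw (more than 3 N for 0.15 s) (contact force between die_long and stop above 3 N), for 0.15 s.
2. the middle section is pressed up against the long one (more than 3 N, felt through to the stop with more than 1 N, for 0.15 s) (contact force between die_mid and die_long above 3 N and contact force between die_long and stop above 1 N), for 0.15 s.
3. the short section is pressed up against the middle one (more than 3 N, felt through to the stop with more than 1 N, for 0.15 s) (contact force between die_short and die_mid above 3 N and contact force between die_mid and die_long above 1 N and contact force between die_long and stop above 1 N), for 0.15 s.
At the end, for the whole second after the job is handed in: The three sections stand at rest in the rail in the order long, middle, short from the stop, feet on the channel floor (within 2 mm), in line with the channel (within 3 mm), the gaps between them less than 2 mm and the long one up at the stop screw (distance between die_long_mid and die_mid_mid below 0.0545 m and distance between die_mid_mid and die_short_mid below 0.0395 m and y of die_long_mid in the frame of rail above 0.053 m and x of die_long_mid in the frame of rail between -0.003 and 0.003 m and x of die_mid_mid in the frame of rail between -0.003 and 0.003 m and x of die_short_mid in the frame of rail between -0.003 and 0.003 m and z of each of die_long_mid, die_mid_mid, die_short_mid in the frame of rail below 0.0375 m and linear speed of each of die_long, die_mid, die_short below 0.01 m/s); the robot touches nothing.
It fails at once if a ground end face is pressed with more than 25 N (contact force between die_long and stop above 25 N or contact force between die_mid and die_long above 25 N or contact force between die_short and die_mid above 25 N).
It fails at once if a bystander is moved more than 20 mm (distance of any of bush, tape, spray, mallet from where it was at the start of the episode above 0.02 m).
It also fails if it takes over 72 s, if anything falls off the work surface, if the arm or the gripper's body presses on something with over 40 N, if the wrist force passes 120 N, or if a joint passes its speed limit or range.

## Working session

There is one attempt and no reset: what is moved stays moved. The work goes in short steps, Python scripts to look and compute and a tool call to move; the robot and the scene stay as the last step left them, time stands still between calls to the robot, and variables do not carry over. Pictures are saved under pics/ and viewed, and the job is handed in when it is done.

Besides the shell and the picture viewer there is one more tool, called after "Emit:" by a JSON object that holds its "name" and its "arguments", one argument or row to a line. step_arm: Moves the arm, as the interface text tells. Shift numbers are shares of 0.1 m and turn numbers shares of 45 degrees, none past 1 either way. Its arguments: {"type":"object","properties":{"motion":{"type":"array"},"fingers":{"type":"number"},"grip_force":{"type":"number"}},"required":["motion"]}

```bash
ls; mkdir -p pics; python3 - <<'E'
from station import robot
import cv2,numpy as np,pickle
print(robot.observe())
d={}
for n in("scene","top"):
    p,z=robot.capture(n); cv2.imwrite(f"pics/{n}0.png",p); c=robot.camera_params(n); d[n]=(p,z,c); print(n,c)
pickle.dump(d,open("d0.pkl","wb"))
E
```

```text
pics
{'time': 0.0, 'qpos': array([-8.46853690e-01,  3.59376611e-01,  1.10852104e-02, -3.19478208e-04,
       -1.22412399e+00, -2.88082151e-01]), 'qvel': array([-1.69848911e-04, -2.65948540e-04,  7.07811938e-05, -1.90761682e-04,
       -5.86287165e-04,  8.13647815e-04]), 'tau': array([-1.94136970e-03, -5.82721639e+01,  2.93046427e+01,  6.99693784e+00,
        6.68291192e-03, -1.76779972e-04]), 'tool_pos': array([ 0.28474098, -0.6114918 ,  0.23664633]), 'tcp_rot': array([ 3.13995498e+00, -1.72082424e-04, -2.70584082e+00]), 'contact_force': array([ 0.26873716, -0.33752882,  0.54542947]), 'moment': array([-0.01084641, -0.00996933,  0.01706423]), 'grip_width': 0.9961226350965204}
scene {'vertical_fov': 45.57063155462136, 'cx': 311.4244260182036, 'cy': 209.7480924479198, 'R': array([[ 0.62096604,  0.78382926, -0.00358698],
       [ 0.54678892, -0.43644749, -0.71451764],
       [-0.56162537,  0.44172986, -0.69960823]]), 't': array([-0.34949884, -0.26888152,  1.49967524])}
top {'vertical_fov': 42.65401561813207, 'cx': 324.787676675211, 'cy': 195.89680487263925, 'R': array([[ 2.06571841e-02, -9.99777168e-01,  4.34681029e-03],
       [-9.77757892e-01, -2.11094851e-02, -2.08671740e-01],
       [ 2.08717000e-01,  6.04424858e-05, -9.77976078e-01]]), 't': array([-0.00266443,  0.57531794,  1.1055081 ])}
```

View pics/scene0.png

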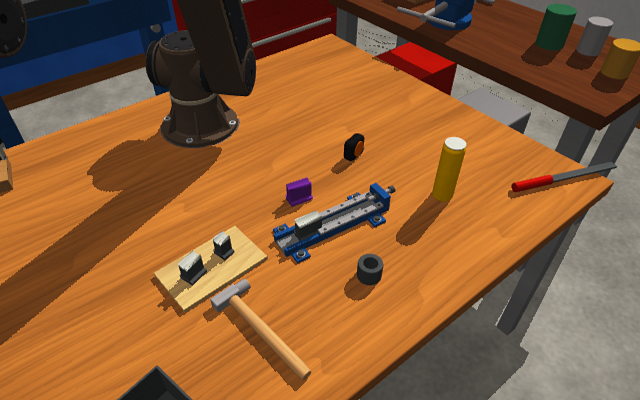

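View pics/top0.png

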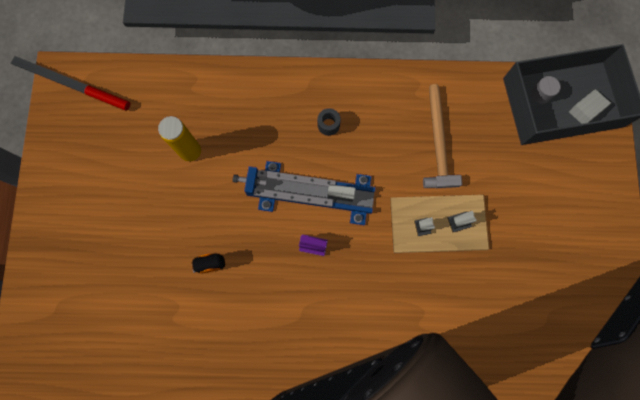

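```bash
cat > h.py <<'E'
import numpy as np,cv2,pickle
def cloud(z,c):
    f=200/np.tan(np.radians(c['vertical_fov']/2)); v,u=np.mgrid[0:400,0:640]
    P=np.stack([(u-c['cx'])/f*z,(v-c['cy'])/f*z,z],-1)
    W=(P-c['t'])@c['R']; W[z==0]=np.nan
    return W
def proj(X,c):
    f=200/np.tan(np.radians(c['vertical_fov']/2)); q=np.atleast_2d(X)@c['R'].T+c['t']
    return np.c_[q[:,0]/q[:,2]*f+c['cx'],q[:,1]/q[:,2]*f+c['cy']]
E
python3 - <<'E'
from station import robot
import cv2,numpy as np,pickle
from h import *
d=pickle.load(open("d0.pkl","rb"))
a=cv2.resize(d['top'][0][150:265,230:500],None,fx=2.9,fy=2.9,interpolation=cv2.INTER_CUBIC)
b=cv2.resize(d['scene'][0][165:315,145:415],None,fx=2.9,fy=2.9,interpolation=cv2.INTER_CUBIC)
cv2.imwrite("pics/a.png",a);cv2.imwrite("pics/b.png",b)
for t in ["rail","rail_load","rail_slot","stop","die_long_mid","die_mid_mid","die_short_mid","board"]:
    for n in("top","scene"):
        print(t,n,[(np.round(r['location'],4).tolist(),round(r['conf'],2)) for r in robot.place_of(n,t)])
W=cloud(d['top'][1],d['top'][2])
print(W[300,150],W[200,370],W[226,425],W[221,461],W[190,340])
print(robot.observe()['time'])
E
```

```text
rail top [([0.5971, 0.0386, -0.0005], 0.68)]
rail scene [([0.5962, 0.0465, 0.0023], 0.87)]
rail_load top [([0.5846, -0.0534, 0.0104], 0.84)]
rail_load scene [([0.5832, -0.0552, 0.0056], 0.7)]
rail_slot top [([0.5882, -0.0126, 0.0305], 0.78)]
rail_slot scene [([0.5885, -0.01, 0.029], 0.83)]
stop top []
stop scene [([0.6103, 0.1816, 0.0084], 0.92)]
die_long_mid top [([0.4651, 0.0328, 0.0293], 0.92), ([0.5874, -0.0246, 0.0385], 0.58)]
die_long_mid scene [([0.4666, 0.0328, 0.0286], 0.93), ([0.5833, -0.0281, 0.0387], 0.85), ([0.6902, 0.3371, 0.0014], 0.43)]
die_mid_mid top [([0.5254, -0.3063, 0.0424], 0.64)]
die_mid_mid scene [([0.5331, -0.3039, 0.0406], 0.87), ([0.6096, 0.1836, 0.007], 0.55)]
die_short_mid top [([0.5158, -0.2193, 0.0383], 0.52), ([0.526, -0.2564, -0.0017], 0.33)]
die_short_mid scene [([0.5126, -0.2215, 0.038], 0.85)]
board top [([0.5287, -0.2591, -0.0024], 0.78)]
board scene [([0.5288, -0.2629, 0.0034], 0.83)]
[0.33530211 0.40295031 0.00758466] [ 0.577926   -0.09784213  0.01239995] [ 0.51021025 -0.21658277  0.06484722] [ 0.52393609 -0.29880583  0.06102611] [ 0.59079343 -0.02508399  0.05610813]
0.9
```

View pics/a.png

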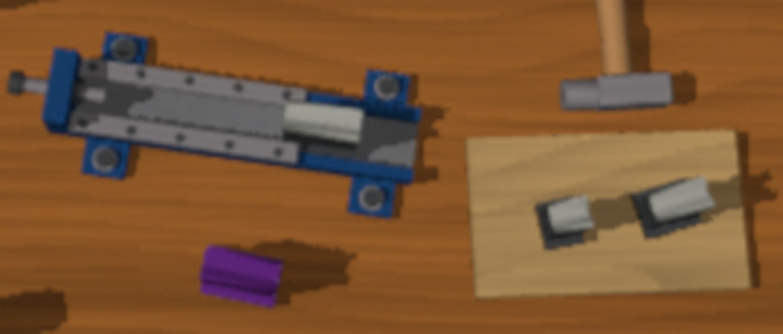

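View pics/b.png

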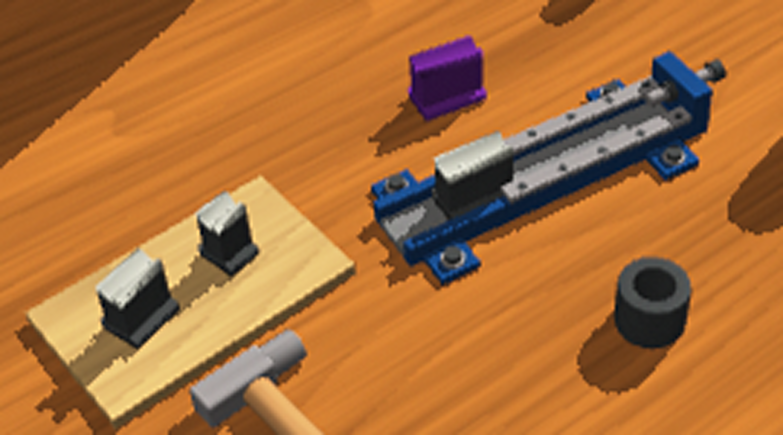

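```bash
python3 - <<'E'
import cv2,numpy as np,pickle
from h import *
d=pickle.load(open("d0.pkl","rb"))
def crop(n,x0,y0,x1,y1,s,o):
    a=cv2.resize(d[n][0][y0:y1,x0:x1],None,fx=s,fy=s,interpolation=cv2.INTER_CUBIC)
    a=cv2.convertScaleAbs(a,alpha=1.5,beta=10)
    for u in range(x0,x1,10): cv2.line(a,(int((u-x0+.5)*s),0),(int((u-x0+.5)*s),6),(0,255,255),1);cv2.putText(a,str(u),(int((u-x0)*s),18),0,.35,(0,255,255))
    for v in range(y0,y1,10): cv2.line(a,(0,int((v-y0+.5)*s)),(6,int((v-y0+.5)*s)),(0,255,255),1);cv2.putText(a,str(v),(8,int((v-y0)*s)+8),0,.35,(0,255,255))
    cv2.imwrite(f"pics/{o}.png",a)
crop("top",230,155,385,230,5,"c1"); crop("scene",270,175,400,270,6,"c2")
crop("top",390,190,495,255,7,"c3"); crop("scene",150,220,270,312,6,"c4")
E
```

```text
(no output)
```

View pics/c1.png

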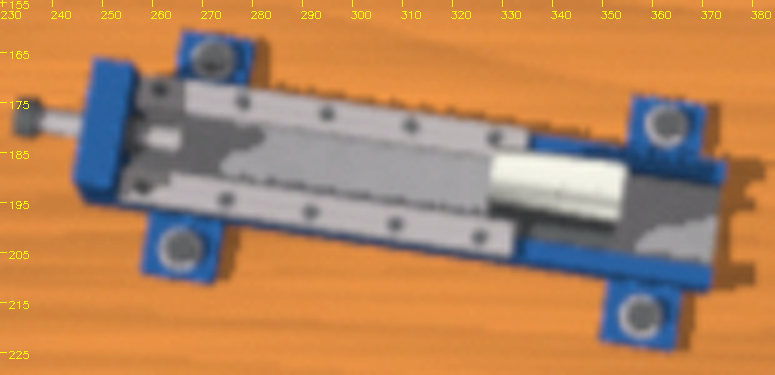

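View pics/c2.png

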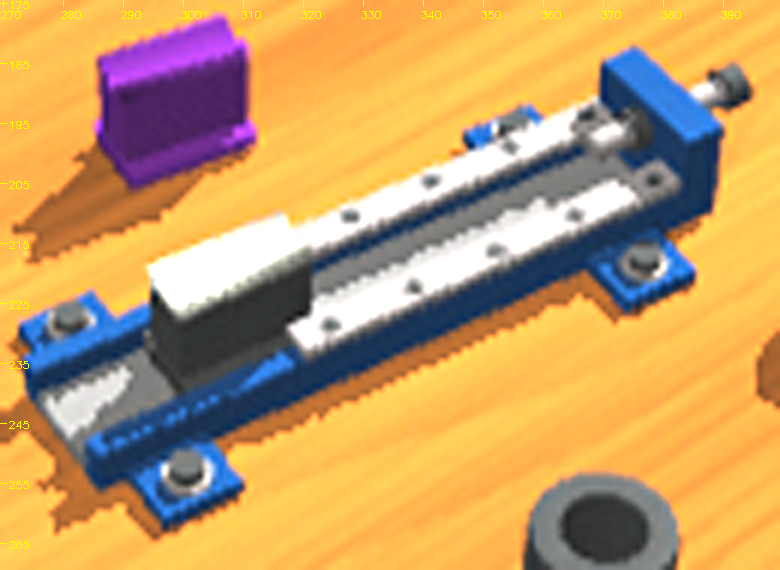

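View pics/c3.png

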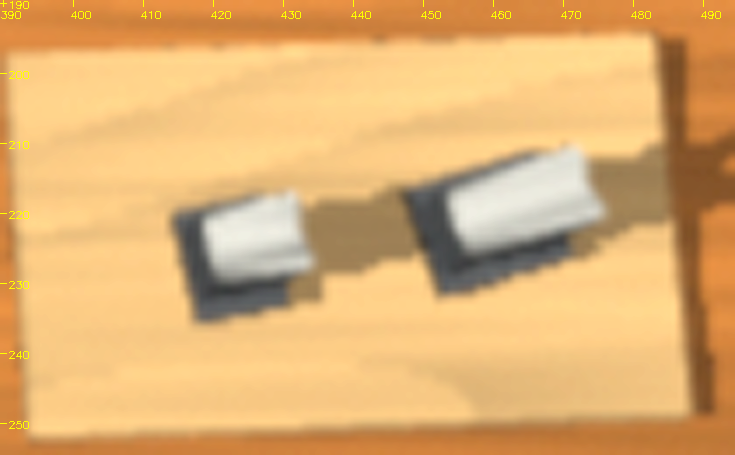

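View pics/c4.png

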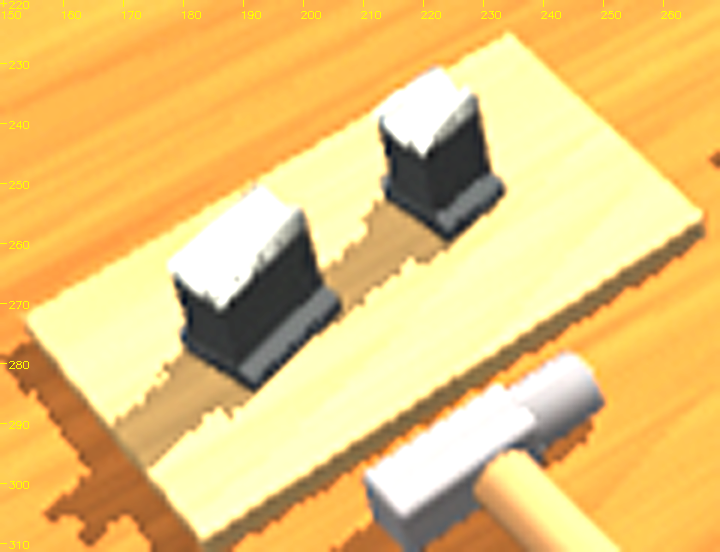

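```bash
cat > fit.py <<'E'
import cv2,numpy as np,pickle
from scipy.optimize import least_squares
from h import *
d=pickle.load(open("d0.pkl","rb")); CT=d['top'][2];CS=d['scene'][2]
T1=lambda X,Y:(230+X/5-.5,155+Y/5-.5); T3=lambda X,Y:(390+X/7-.5,190+Y/7-.5)
S2=lambda X,Y:(270+X/6-.5,175+Y/6-.5); S4=lambda X,Y:(150+X/6-.5,220+Y/6-.5)
def tf(p,P):
    x,y,a=p[:3];c,s=np.cos(a),np.sin(a);P=np.atleast_2d(P).astype(float)
    return np.c_[x+c*P[:,0]-s*P[:,1],y+s*P[:,0]+c*P[:,1],P[:,2]]
rail=[(CS,S2(632,46),(-30.5,150,50)),(CS,S2(602,62),(-30.5,130,50)),(CS,S2(720,128),(30.5,150,50)),(CS,S2(692,145),(30.5,130,50)),
(CS,S2(100,488),(30.5,-150,0)),(CS,S2(290,322),(15,-55,28)),
(CT,T1(93,57),(30.5,150,50)),(CT,T1(137,64),(30.5,130,50)),(CT,T1(727,158),(30.5,-150,22)),
(CT,T1(711,291),(-30.5,-150,0)),(CT,T1(526,151),(15,-55,28)),(CT,T1(514,222),(-15,-55,28))]
def res(p,L):
    return np.concatenate([proj(tf(p,np.array(P)/1000),C)[0]-uv for C,uv,P in L])
for nm,L in(("both",rail),("scene",rail[:6]),("top",rail[6:])):
    r=least_squares(lambda p:res(p,L),[.597,.043,-.11],x_scale=[.01,.01,.01],loss='soft_l1'); print(nm,r.x[:2],np.degrees(r.x[2]));print(np.round(r.fun if 0 else res(r.x,L).reshape(-1,2),1).tolist())
    if nm=="both": R=r.x
def die(nm,tc,sc,l,z0,p0):
    lx=[(12,l/2),(12,-l/2),(-12,-l/2),(-12,l/2)]
    for which in("both","top","scene"):
        def f(p):
            P=np.array([(a/1000,b/1000,p[3]) for a,b in lx]);Q=tf(p,P);o=[]
            if which!="scene": o.append((proj(Q,CT)-tc).ravel())
            if which!="top": o.append((proj(Q,CS)-sc).ravel())
            if which!="both": o.append([ (p[3]-z0)*1e4])
            return np.concatenate(o)
        r=least_squares(f,p0+[z0],x_scale=.01); print(nm,which,np.round(r.x[[0,1,3]],4),round(np.degrees(r.x[2]),2),"maxres",np.abs(r.fun).max().round(2))
        c,s=np.cos(R[2]),np.sin(R[2]);q=r.x[:2]-R[:2];print("   in rail",np.round([c*q[0]+s*q[1],-s*q[0]+c*q[1]],4))
die("long",[T1(490,151),T1(628,166),T1(621,221),T1(489,206)],[S2(312,250),S2(173,312),S2(150,268),S2(288,216)],60,.063,[.588,-.02,-.11])
die("mid",[T3(447,190),T3(583,148),T3(606,214),T3(465,250)][0:2]+[T3(606,214),T3(465,250)],[S4(303,210),S4(218,305),S4(172,268),S4(258,187)],45,.067,[.527,-.30,.25])
die("short",[T3(203,218),T3(293,192),T3(312,260),T3(215,280)],[S4(475,97),S4(420,155),S4(380,117),S4(438,68)],30,.067,[.513,-.22,.2])
# screw tip
c,s=np.cos(R[2]),np.sin(R[2])
for y in(85,90,95,100,105,110): print(y,proj(tf(R,[0,y/1000,.035]),CT).round(1),proj(tf(R,[0,y/1000,.035]),CS).round(1))
E
python3 fit.py
```

```text
both [0.59628412 0.04318302] -6.632818872033923
[[1.2, -0.1], [-0.1, -0.0], [1.4, -0.1], [-0.3, -0.0], [0.8, 2.0], [0.2, 1.5], [0.2, 0.5], [-0.1, 0.2], [0.4, 0.2], [-0.3, 0.4], [-0.1, 2.0], [0.6, 0.2]]
scene [0.59326144 0.04393002] -7.477316962067714
[[1.2, -0.4], [-0.1, -0.4], [1.2, -0.3], [-0.6, -0.3], [-0.3, 0.5], [-0.7, 0.5]]
top [0.59738368 0.04348459] -6.581809463109525
[[0.1, 0.1], [-0.2, -0.2], [0.2, -0.3], [-0.4, -0.1], [-0.2, 1.5], [0.5, -0.3]]
long both [ 0.5855 -0.0273  0.0615] -7.03 maxres 1.4
   in rail [-0.0025 -0.0713]
long top [ 0.5853 -0.027   0.063 ] -4.96 maxres 0.85
   in rail [-0.0028 -0.071 ]
long scene [ 0.5866 -0.0287  0.063 ] -10.2 maxres 0.79
   in rail [-0.0013 -0.0725]
mid both [ 0.5295 -0.3065  0.0658] 17.92 maxres 1.37
   in rail [-0.026  -0.3551]
mid top [ 0.5296 -0.3054  0.067 ] 16.53 maxres 0.99
   in rail [-0.0259 -0.3539]
mid scene [ 0.5299 -0.3075  0.067 ] 19.61 maxres 1.14
   in rail [-0.0254 -0.356 ]
short both [ 0.5156 -0.2199  0.065 ] 13.28 maxres 1.27
   in rail [-0.0497 -0.2706]
short top [ 0.5158 -0.2186  0.067 ] 13.88 maxres 0.94
   in rail [-0.0497 -0.2693]
short scene [ 0.5167 -0.2215  0.067 ] 12.55 maxres 1.21
   in rail [-0.0485 -0.2721]
85 [[274.5 184.2]] [[362.1 202.5]]
90 [[272.4 183.9]] [[363.7 201.8]]
95 [[270.3 183.7]] [[365.3 201. ]]
100 [[268.2 183.4]] [[366.9 200.3]]
105 [[266.1 183.1]] [[368.5 199.6]]
110 [[263.9 182.8]] [[370.1 198.9]]
```

```bash
cat > plan.py <<'E'
import sys,json,numpy as np
from scipy.spatial.transform import Rotation as Ro
def plan(tx,ty,tz,yawdeg,n=10,vmax=.0415,amax=7.0):
    from station import robot
    s=robot.observe(); p=s['tool_pos'].copy(); R=Ro.from_euler('xyz',s['tcp_rot'])
    G=Ro.from_euler('xyz',[np.pi,0,np.radians(yawdeg)]); g=np.array([tx,ty,tz]); rows=[]
    for i in range(n):
        D=g-p; L=np.linalg.norm(D); D*=min(1,vmax/max(L,1e-9))
        w=(R.inv()*G).as_rotvec(); a=np.degrees(np.linalg.norm(w)); w*=min(1,amax/max(a,1e-9))
        if L<4e-4 and a<.1: break
        dl=R.inv().apply(D); rw=np.degrees(w)/45
        row={k:round(float(v),3) for k,v in zip(("dx","dy","dz","rx","ry","rz"),list(dl/.1)+list(rw)) if abs(v)>=.002}
        rows.append(row); p=p+D; R=R*Ro.from_rotvec(w)
    print("t",round(s['time'],2),"pos",s['tool_pos'].round(4),"rot",np.degrees(s['tcp_rot']).round(2),"F",s['contact_force'].round(2),"g",round(s['grip_width'],3)); print(json.dumps(rows)); print("left",np.round(g-p,4))
if __name__=="__main__":
    a=list(map(float,sys.argv[1:])); plan(*a[:4],n=int(a[4]) if len(a)>4 else 10,vmax=a[5] if len(a)>5 else .0415)
E
python3 plan.py .587 -.028 .2 -96.6
```

```text
t 0.9 pos [ 0.2849 -0.6119  0.2376] rot [-180.      0.   -155.03] F [0.49 0.94 1.16] g 0.998
[{"dx": -0.328, "dy": 0.253, "dz": 0.024, "rz": -0.156}, {"dx": -0.356, "dy": 0.211, "dz": 0.024, "rz": -0.156}, {"dx": -0.379, "dy": 0.166, "dz": 0.024, "rz": -0.156}, {"dx": -0.397, "dy": 0.119, "dz": 0.024, "rz": -0.156}, {"dx": -0.408, "dy": 0.07, "dz": 0.024, "rz": -0.156}, {"dx": -0.414, "dy": 0.019, "dz": 0.024, "rz": -0.156}, {"dx": -0.413, "dy": -0.031, "dz": 0.024, "rz": -0.156}, {"dx": -0.406, "dy": -0.081, "dz": 0.024, "rz": -0.156}, {"dx": -0.393, "dy": -0.13, "dz": 0.024, "rz": -0.054}, {"dx": -0.387, "dy": -0.147, "dz": 0.024}]
left [ 0.1117  0.2159 -0.0139]
```

Emit:
{"name": "step_arm", "arguments": {
  "motion": [
    {"dx":-0.33,"dy":0.25,"dz":0.02,"rz":-0.156},
    {"dx":-0.36,"dy":0.21,"dz":0.02,"rz":-0.156},
    {"dx":-0.38,"dy":0.17,"dz":0.02,"rz":-0.156},
    {"dx":-0.4,"dy":0.12,"dz":0.02,"rz":-0.156},
    {"dx":-0.41,"dy":0.07,"dz":0.02,"rz":-0.156},
    {"dx":-0.41,"dy":0.02,"dz":0.02,"rz":-0.156},
    {"dx":-0.41,"dy":-0.03,"dz":0.02,"rz":-0.156},
    {"dx":-0.41,"dy":-0.08,"dz":0.02,"rz":-0.156},
    {"dx":-0.39,"dy":-0.13,"dz":0.02,"rz":-0.054},
    {"dx":-0.39,"dy":-0.15,"dz":0.02}
  ],
  "fingers": 0.8,
  "grip_force": 12
}}

```text
$.motion[0]: bad value
```

```bash
python3 plan.py .587 -.028 .10 -96.6
```

```text
t 0.9 pos [ 0.2849 -0.6119  0.2376] rot [-180.      0.   -155.03] F [0.49 0.94 1.16] g 0.998
[{"dx": -0.321, "dy": 0.248, "dz": 0.085, "rz": -0.156}, {"dx": -0.349, "dy": 0.207, "dz": 0.085, "rz": -0.156}, {"dx": -0.372, "dy": 0.163, "dz": 0.085, "rz": -0.156}, {"dx": -0.389, "dy": 0.117, "dz": 0.085, "rz": -0.156}, {"dx": -0.4, "dy": 0.068, "dz": 0.085, "rz": -0.156}, {"dx": -0.406, "dy": 0.019, "dz": 0.085, "rz": -0.156}, {"dx": -0.405, "dy": -0.031, "dz": 0.085, "rz": -0.156}, {"dx": -0.398, "dy": -0.08, "dz": 0.085, "rz": -0.156}, {"dx": -0.386, "dy": -0.128, "dz": 0.085, "rz": -0.054}, {"dx": -0.38, "dy": -0.144, "dz": 0.085}]
left [ 0.1154  0.2231 -0.0526]
```

Emit:
{"name": "step_arm", "arguments": {
  "motion": [
    {"dx":-0.33,"dy":0.25,"dz":0.02,"rx":0,"ry":0,"rz":-0.156},
    {"dx":-0.36,"dy":0.21,"dz":0.02,"rx":0,"ry":0,"rz":-0.156},
    {"dx":-0.38,"dy":0.17,"dz":0.02,"rx":0,"ry":0,"rz":-0.156},
    {"dx":-0.4,"dy":0.12,"dz":0.02,"rx":0,"ry":0,"rz":-0.156},
    {"dx":-0.41,"dy":0.07,"dz":0.02,"rx":0,"ry":0,"rz":-0.156},
    {"dx":-0.41,"dy":0.02,"dz":0.02,"rx":0,"ry":0,"rz":-0.156},
    {"dx":-0.41,"dy":-0.03,"dz":0.02,"rx":0,"ry":0,"rz":-0.156},
    {"dx":-0.41,"dy":-0.08,"dz":0.02,"rx":0,"ry":0,"rz":-0.156},
    {"dx":-0.39,"dy":-0.13,"dz":0.02,"rx":0,"ry":0,"rz":-0.054},
    {"dx":-0.39,"dy":-0.15,"dz":0.02,"rx":0,"ry":0,"rz":0}
  ],
  "fingers": 0.8,
  "grip_force": 12
}}

```text
time: 1.73
tool_pos: [0.4693, -0.2417, 0.2162]
tcp_rot: [-3.14, -0.002, -1.658]
contact_force: [1.8, -0.3, 0.5]
grip_width: 0.798
```

```bash
sed -i 's/ if abs(v)>=.002}/}/; s/round(float(v),3)/round(float(v),3) if abs(v)>=.002 else 0/' plan.py; python3 plan.py .587 -.028 .10 -96.6
```

```text
t 1.73 pos [ 0.4693 -0.2417  0.2162] rot [-1.7992e+02 -9.0000e-02 -9.4970e+01] F [ 1.84 -0.27  0.55] g 0.798
[{"dx": -0.343, "dy": -0.151, "dz": 0.178, "rx": 0, "ry": -0.002, "rz": 0.036}, {"dx": -0.347, "dy": -0.142, "dz": 0.178, "rx": 0, "ry": 0, "rz": 0}, {"dx": -0.347, "dy": -0.142, "dz": 0.178, "rx": 0, "ry": 0, "rz": 0}, {"dx": -0.347, "dy": -0.142, "dz": 0.178, "rx": 0, "ry": 0, "rz": 0}, {"dx": -0.347, "dy": -0.142, "dz": 0.178, "rx": 0, "ry": 0, "rz": 0}, {"dx": -0.347, "dy": -0.142, "dz": 0.178, "rx": 0, "ry": 0, "rz": 0}, {"dx": -0.177, "dy": -0.073, "dz": 0.091, "rx": 0, "ry": 0, "rz": 0}]
left [0. 0. 0.]
```

Emit:
{"name": "step_arm", "arguments": {
  "motion": [
    {"dx":-0.34,"dy":-0.15,"dz":0.17,"rx":0,"ry":0,"rz":0.036},
    {"dx":-0.35,"dy":-0.14,"dz":0.17,"rx":0,"ry":0,"rz":0},
    {"dx":-0.35,"dy":-0.14,"dz":0.17,"rx":0,"ry":0,"rz":0},
    {"dx":-0.35,"dy":-0.14,"dz":0.17,"rx":0,"ry":0,"rz":0},
    {"dx":-0.35,"dy":-0.14,"dz":0.17,"rx":0,"ry":0,"rz":0},
    {"dx":-0.35,"dy":-0.14,"dz":0.17,"rx":0,"ry":0,"rz":0},
    {"dx":-0.17,"dy":-0.07,"dz":0.13,"rx":0,"ry":0,"rz":0}
  ]
}}

```text
time: 2.32
tool_pos: [0.5911, -0.0192, 0.1073]
tcp_rot: [-3.125, -0.0, -1.681]
contact_force: [0.5, -0.3, 0.3]
grip_width: 0.8
```

```bash
python3 plan.py .587 -.028 .047 -96.6; python3 - <<'E'
from station import robot
import cv2
p,z=robot.capture("scene");cv2.imwrite("pics/s1.png",cv2.resize(p[140:290,230:420],None,fx=4,fy=4,interpolation=2))
E
```

```text
t 2.32 pos [ 0.5911 -0.0192  0.1073] rot [-1.7903e+02 -1.0000e-02 -9.6320e+01] F [ 0.47 -0.26  0.29] g 0.8
[{"dx": 0.063, "dy": 0.028, "dz": 0.409, "rx": -0.022, "ry": 0, "rz": 0.006}, {"dx": 0.03, "dy": 0.01, "dz": 0.194, "rx": 0, "ry": 0, "rz": 0}]
left [0. 0. 0.]
```

View pics/s1.png

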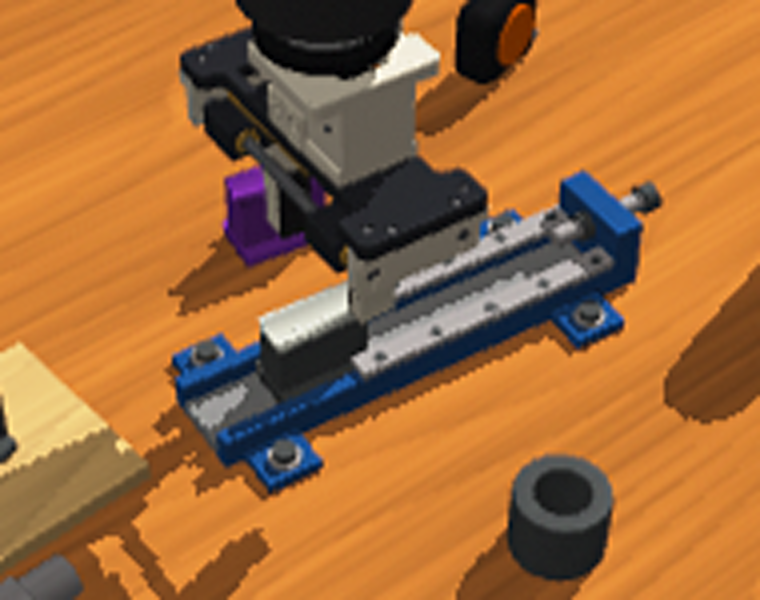

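Emit:
{"name": "step_arm", "arguments": {
  "motion": [
    {"dx":0.06,"dy":0.03,"dz":0.3,"rx":-0.022,"ry":0,"rz":0.006},
    {"dx":0.03,"dy":0.01,"dz":0.2,"rx":0,"ry":0,"rz":0},
    {"dx":0,"dy":0,"dz":0.09,"rx":0,"ry":0,"rz":0}
  ]
}}

```text
time: 2.62
tool_pos: [0.5896, -0.0226, 0.045]
tcp_rot: [-3.141, 0.0, -1.679]
contact_force: [0.6, 0.1, 0.1]
grip_width: 0.799
```

```bash
python3 plan.py .587 -.028 .047 -96.6
```

```text
t 2.62 pos [ 0.5896 -0.0226  0.045 ] rot [-1.7996e+02  1.0000e-02 -9.6190e+01] F [0.61 0.08 0.11] g 0.799
[{"dx": 0.056, "dy": 0.02, "dz": -0.02, "rx": 0, "ry": 0, "rz": 0.009}]
left [0. 0. 0.]
```

Emit:
{"name": "step_arm", "arguments": {
  "motion": [
    {"dx":0.05,"dy":0.01,"dz":-0.02,"rx":0,"ry":0,"rz":0.009}
  ]
}}

```text
time: 2.7
tool_pos: [0.5868, -0.0274, 0.0447]
tcp_rot: [3.139, -0.001, -1.686]
contact_force: [0.1, -0.7, -0.4]
grip_width: 0.802
```

Emit:
{"name": "step_arm", "arguments": {
  "motion": [
    {"dx":0,"dy":0,"dz":0,"rx":0,"ry":0,"rz":0},
    {"dx":0,"dy":0,"dz":0,"rx":0,"ry":0,"rz":0},
    {"dx":0,"dy":0,"dz":0,"rx":0,"ry":0,"rz":0},
    {"dx":0,"dy":0,"dz":0,"rx":0,"ry":0,"rz":0},
    {"dx":0,"dy":0,"dz":0,"rx":0,"ry":0,"rz":0},
    {"dx":0,"dy":0,"dz":0,"rx":0,"ry":0,"rz":0}
  ],
  "fingers": 0.2,
  "grip_force": 12
}}

```text
time: 3.2
tool_pos: [0.5891, -0.0288, 0.0504]
tcp_rot: [-3.138, 0.001, -1.688]
contact_force: [-1.0, 0.4, 0.7]
grip_width: 0.406
```

```bash
python3 plan.py .587 -.028 .047 -96.6
```

```text
t 3.2 pos [ 0.5891 -0.0288  0.0504] rot [-1.7979e+02  4.0000e-02 -9.6710e+01] F [-0.97  0.44  0.65] g 0.406
[{"dx": -0.006, "dy": 0.022, "dz": 0.034, "rx": -0.005, "ry": 0, "rz": -0.002}]
left [0. 0. 0.]
```

Emit:
{"name": "step_arm", "arguments": {
  "motion": [
    {"dx":0,"dy":0,"dz":0.03,"rx":0,"ry":0,"rz":0},
    {"dx":0,"dy":0,"dz":0,"rx":0,"ry":0,"rz":0},
    {"dx":0,"dy":0,"dz":0,"rx":0,"ry":0,"rz":0},
    {"dx":0,"dy":0,"dz":0,"rx":0,"ry":0,"rz":0}
  ]
}}

```text
time: 3.53
tool_pos: [0.5876, -0.0288, 0.0478]
tcp_rot: [-3.139, 0.001, -1.688]
contact_force: [-0.2, -0.9, -0.3]
grip_width: 0.272
```

```bash
python3 plan.py .587 -.028 .047 -96.6;python3 - <<'E'
from station import robot
for i in range(4):
    robot.capture("top"); s=robot.observe(); print(s['time'],s['tool_pos'].round(4),s['contact_force'].round(2),s['grip_width'])
E
```

```text
t 3.53 pos [ 0.5876 -0.0288  0.0478] rot [-1.7988e+02  5.0000e-02 -9.6740e+01] F [-0.16 -0.93 -0.25] g 0.272
[{"dx": -0.007, "dy": 0.007, "dz": 0.008, "rx": -0.003, "ry": 0, "rz": -0.003}]
left [0. 0. 0.]
3.5833 [ 0.5876 -0.0288  0.0478] [-1.61 -0.09  1.13] 0.2740084302943228
3.6333 [ 0.5876 -0.0288  0.0478] [-0.57  0.32  1.62] 0.2673473401507569
3.6833 [ 0.5876 -0.0288  0.0478] [-0.26  1.07  0.92] 0.27140449979706305
3.7333 [ 0.5876 -0.0288  0.0478] [-0.79 -0.44  1.16] 0.2700066137080943
```

Emit:
{"name": "step_arm", "arguments": {
  "motion": [
    {"dx":-0.1,"dy":0,"dz":0,"rx":0,"ry":0,"rz":0},
    {"dx":-0.1,"dy":0,"dz":0,"rx":0,"ry":0,"rz":0},
    {"dx":-0.1,"dy":0,"dz":0,"rx":0,"ry":0,"rz":0},
    {"dx":-0.1,"dy":0,"dz":0,"rx":0,"ry":0,"rz":0}
  ]
}}

```text
time: 4.07
tool_pos: [0.5923, 0.0107, 0.0478]
tcp_rot: [-3.14, -0.001, -1.691]
contact_force: [-0.5, -2.8, 0.6]
grip_width: 0.27
```

```bash
cat > st.py <<'E'
import numpy as np
from station import robot
O=np.array([.5968,.0433]);a=np.radians(-6.6);u=np.array([-np.sin(a),np.cos(a)]);n=np.array([np.cos(a),np.sin(a)])
def st():
    s=robot.observe();q=s['tool_pos'][:2]-O;f=s['contact_force']
    print("t",round(s['time'],2),"rail xy mm",round(1e3*q@n,1),round(1e3*q@u,1),"z",round(1e3*s['tool_pos'][2],1),"yaw",np.degrees(s['tcp_rot']).round(1),"F rail",np.round([f[:2]@n,f[:2]@u,f[2]],1),"g",round(s['grip_width']*88,1))
if __name__=="__main__": st()
E
python3 st.py
```

```text
t 4.07 rail xy mm -0.7 -32.9 z 47.8 yaw [-179.9   -0.   -96.9] F rail [-0.2 -2.8  0.6] g 23.8
```

Emit:
{"name": "step_arm", "arguments": {
  "motion": [
    {"dx":-0.12,"dy":0,"dz":0,"rx":0,"ry":0,"rz":0},
    {"dx":-0.12,"dy":0,"dz":0,"rx":0,"ry":0,"rz":0},
    {"dx":-0.12,"dy":0,"dz":0,"rx":0,"ry":0,"rz":0},
    {"dx":-0.12,"dy":0,"dz":0,"rx":0,"ry":0,"rz":0},
    {"dx":-0.12,"dy":0,"dz":0,"rx":0,"ry":0,"rz":0},
    {"dx":-0.12,"dy":0,"dz":0,"rx":0,"ry":0,"rz":0},
    {"dx":-0.04,"dy":0,"dz":0,"rx":0,"ry":0,"rz":0}
  ]
}}

```text
time: 4.65
tool_pos: [0.6026, 0.0971, 0.0479]
tcp_rot: [-3.139, -0.0, -1.688]
contact_force: [0.5, -3.4, 2.0]
grip_width: 0.272
```

```bash
python3 st.py
```

```text
t 4.65 rail xy mm -0.4 54.1 z 47.9 yaw [-179.9   -0.   -96.7] F rail [ 0.9 -3.3  2. ] g 23.9
```

Emit:
{"name": "step_arm", "arguments": {
  "motion": [
    {"dx":-0.02,"dy":0,"dz":0,"rx":0,"ry":0,"rz":0},
    {"dx":-0.015,"dy":0,"dz":0,"rx":0,"ry":0,"rz":0},
    {"dx":-0.015,"dy":0,"dz":0,"rx":0,"ry":0,"rz":0}
  ]
}}

```text
time: 4.9
tool_pos: [0.6032, 0.1039, 0.0478]
tcp_rot: [-3.14, -0.001, -1.686]
contact_force: [0.3, -2.7, 0.9]
grip_width: 0.272
```

```bash
python3 st.py
```

```text
t 4.9 rail xy mm -0.6 61.0 z 47.8 yaw [-1.799e+02 -1.000e-01 -9.660e+01] F rail [ 0.6 -2.7  0.9] g 24.0
```

Emit:
{"name": "step_arm", "arguments": {
  "motion": [
    {"dx":-0.015,"dy":0,"dz":0,"rx":0,"ry":0,"rz":0},
    {"dx":-0.015,"dy":0,"dz":0,"rx":0,"ry":0,"rz":0},
    {"dx":-0.01,"dy":0,"dz":0,"rx":0,"ry":0,"rz":0}
  ]
}}

```text
time: 5.15
tool_pos: [0.6035, 0.1071, 0.0478]
tcp_rot: [-3.14, -0.001, -1.687]
contact_force: [-0.3, -2.5, 1.9]
grip_width: 0.27
```

```bash
python3 st.py
```

```text
t 5.15 rail xy mm -0.7 64.1 z 47.8 yaw [-1.799e+02 -1.000e-01 -9.670e+01] F rail [ 0.  -2.6  1.9] g 23.8
```

Still free; expected home around 72–75.

Emit:
{"name": "step_arm", "arguments": {
  "motion": [
    {"dx":-0.015,"dy":0,"dz":0,"rx":0,"ry":0,"rz":0},
    {"dx":-0.015,"dy":0,"dz":0,"rx":0,"ry":0,"rz":0},
    {"dx":-0.01,"dy":0,"dz":0,"rx":0,"ry":0,"rz":0}
  ]
}}

```text
time: 5.4
tool_pos: [0.6039, 0.1104, 0.0478]
tcp_rot: [-3.14, -0.001, -1.689]
contact_force: [0.1, -2.8, 1.9]
grip_width: 0.273
```

```bash
python3 st.py
```

```text
t 5.4 rail xy mm -0.7 67.5 z 47.8 yaw [-1.799e+02 -1.000e-01 -9.680e+01] F rail [ 0.4 -2.8  1.9] g 24.0
```

Emit:
{"name": "step_arm", "arguments": {
  "motion": [
    {"dx":-0.012,"dy":0,"dz":0,"rx":0,"ry":0,"rz":0},
    {"dx":-0.012,"dy":0,"dz":0,"rx":0,"ry":0,"rz":0},
    {"dx":-0.01,"dy":0,"dz":0,"rx":0,"ry":0,"rz":0}
  ]
}}

```text
time: 5.65
tool_pos: [0.6043, 0.1139, 0.0479]
tcp_rot: [-3.14, -0.001, -1.689]
contact_force: [-0.2, -2.5, 0.8]
grip_width: 0.272
```

```bash
python3 st.py
```

```text
t 5.65 rail xy mm -0.6 71.0 z 47.9 yaw [-1.799e+02 -1.000e-01 -9.680e+01] F rail [ 0.1 -2.5  0.8] g 23.9
```

Emit:
{"name": "step_arm", "arguments": {
  "motion": [
    {"dx":-0.01,"dy":0,"dz":0,"rx":0,"ry":0,"rz":0},
    {"dx":-0.01,"dy":0,"dz":0,"rx":0,"ry":0,"rz":0}
  ]
}}

```text
time: 5.82
tool_pos: [0.6046, 0.1162, 0.0479]
tcp_rot: [-3.14, -0.001, -1.689]
contact_force: [0.9, -1.9, 1.4]
grip_width: 0.274
```

```bash
python3 st.py
```

```text
t 5.82 rail xy mm -0.6 73.3 z 47.9 yaw [-1.799e+02 -1.000e-01 -9.680e+01] F rail [ 1.1 -1.8  1.4] g 24.1
```

Emit:
{"name": "step_arm", "arguments": {
  "motion": [
    {"dx":-0.01,"dy":0,"dz":0,"rx":0,"ry":0,"rz":0},
    {"dx":-0.01,"dy":0,"dz":0,"rx":0,"ry":0,"rz":0}
  ]
}}

```text
time: 5.98
tool_pos: [0.6046, 0.1168, 0.0479]
tcp_rot: [-3.141, -0.004, -1.689]
contact_force: [2.3, -10.4, 2.0]
grip_width: 0.269
```

```bash
python3 st.py
```

```text
t 5.98 rail xy mm -0.7 74.0 z 47.9 yaw [-180.    -0.2  -96.8] F rail [  3.5 -10.    2. ] g 23.7
```

```bash
python3 - <<'E'
from station import robot
from st import st
for i in range(5): robot.capture("top"); st()
E
```

```text
t 6.03 rail xy mm -0.7 73.9 z 47.9 yaw [-180.    -0.2  -96.8] F rail [ 1.9 -7.6  1.7] g 23.9
t 6.08 rail xy mm -0.7 73.9 z 47.9 yaw [-180.    -0.2  -96.8] F rail [ 2.3 -8.1  2.4] g 23.9
t 6.13 rail xy mm -0.7 73.9 z 47.8 yaw [-180.    -0.2  -96.8] F rail [ 1.2 -7.3  0.9] g 24.5
t 6.18 rail xy mm -0.7 73.9 z 47.9 yaw [-180.    -0.2  -96.8] F rail [ 1.7 -7.1  1.6] g 24.0
t 6.23 rail xy mm -0.7 73.9 z 47.9 yaw [-180.    -0.2  -96.8] F rail [ 2.8 -8.   2.2] g 24.0
```

Emit:
{"name": "step_arm", "arguments": {
  "motion": [
    {"dx":-0.013,"dy":0,"dz":0,"rx":0,"ry":0,"rz":0},
    {"dx":-0.013,"dy":0,"dz":0,"rx":0,"ry":0,"rz":0}
  ]
}}

```text
time: 6.4
tool_pos: [0.6046, 0.1169, 0.0479]
tcp_rot: [3.141, -0.007, -1.69]
contact_force: [0.8, -9.2, 1.9]
grip_width: 0.273
```

```bash
python3 - <<'E'
from station import robot
from st import st
st()
for i in range(3): robot.capture("top"); st()
E
```

```text
t 6.4 rail xy mm -0.7 74.0 z 47.9 yaw [180.   -0.4 -96.8] F rail [ 1.9 -9.   1.9] g 24.0
t 6.45 rail xy mm -0.7 74.0 z 47.9 yaw [180.   -0.4 -96.8] F rail [ 1.7 -8.8  2.4] g 24.1
t 6.5 rail xy mm -0.7 74.0 z 47.9 yaw [180.   -0.4 -96.8] F rail [ 2.8 -8.4  1.9] g 24.0
t 6.55 rail xy mm -0.7 73.9 z 47.9 yaw [180.   -0.4 -96.8] F rail [ 1.9 -9.   1.8] g 24.0
```

Emit:
{"name": "step_arm", "arguments": {
  "motion": [
    {"dx":0,"dy":0,"dz":0,"rx":0,"ry":0,"rz":0},
    {"dx":0,"dy":0,"dz":0,"rx":0,"ry":0.008,"rz":0},
    {"dx":0,"dy":0,"dz":0,"rx":0,"ry":0,"rz":0},
    {"dx":0,"dy":0,"dz":-0.15,"rx":0,"ry":0,"rz":0},
    {"dx":0,"dy":0,"dz":-0.3,"rx":0,"ry":0,"rz":0},
    {"dx":0,"dy":0,"dz":-0.2,"rx":0,"ry":0,"rz":0}
  ],
  "fingers": 0.75
}}

```text
time: 7.05
tool_pos: [0.6022, 0.1186, 0.1088]
tcp_rot: [3.133, -0.017, -1.69]
contact_force: [1.4, 0.8, 0.3]
grip_width: 0.665
```

```bash
python3 plan.py .531 -.307 .12 -72; python3 - <<'E'
from station import robot
import cv2
p,z=robot.capture("scene");cv2.imwrite("pics/s2.png",cv2.resize(p[140:290,230:420],None,fx=4,fy=4,interpolation=2))
E
```

```text
t 7.05 pos [0.6022 0.1186 0.1088] rot [179.53  -0.95 -96.85] F [1.37 0.84 0.35] g 0.665
[{"dx": 0.415, "dy": 0.019, "dz": -0.004, "rx": 0.004, "ry": -0.005, "rz": -0.155}, {"dx": 0.409, "dy": 0.07, "dz": -0.006, "rx": 0.004, "ry": -0.005, "rz": -0.155}, {"dx": 0.398, "dy": 0.119, "dz": -0.008, "rx": 0.004, "ry": -0.005, "rz": -0.155}, {"dx": 0.38, "dy": 0.166, "dz": -0.01, "rx": 0.002, "ry": -0.003, "rz": -0.086}, {"dx": 0.368, "dy": 0.192, "dz": -0.011, "rx": 0, "ry": 0, "rz": 0}, {"dx": 0.368, "dy": 0.192, "dz": -0.011, "rx": 0, "ry": 0, "rz": 0}, {"dx": 0.368, "dy": 0.192, "dz": -0.011, "rx": 0, "ry": 0, "rz": 0}, {"dx": 0.368, "dy": 0.192, "dz": -0.011, "rx": 0, "ry": 0, "rz": 0}, {"dx": 0.368, "dy": 0.192, "dz": -0.011, "rx": 0, "ry": 0, "rz": 0}, {"dx": 0.368, "dy": 0.192, "dz": -0.011, "rx": 0, "ry": 0, "rz": 0}]
left [-0.0027 -0.0164  0.0004]
```

View pics/s2.png

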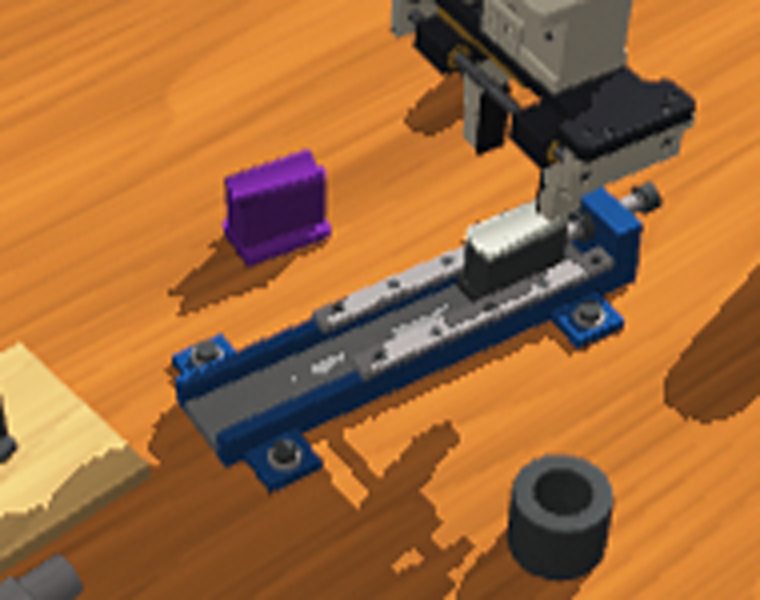

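Emit:
{"name": "step_arm", "arguments": {
  "motion": [
    {"dx":0.4,"dy":0.02,"dz":-0.02,"rx":0.004,"ry":-0.005,"rz":-0.155},
    {"dx":0.41,"dy":0.07,"dz":-0.02,"rx":0.004,"ry":-0.005,"rz":-0.155},
    {"dx":0.4,"dy":0.12,"dz":-0.01,"rx":0.004,"ry":-0.005,"rz":-0.155},
    {"dx":0.38,"dy":0.17,"dz":-0.01,"rx":0,"ry":0,"rz":-0.086},
    {"dx":0.37,"dy":0.19,"dz":-0.01,"rx":0,"ry":0,"rz":0},
    {"dx":0.37,"dy":0.19,"dz":-0.01,"rx":0,"ry":0,"rz":0},
    {"dx":0.37,"dy":0.19,"dz":-0.01,"rx":0,"ry":0,"rz":0},
    {"dx":0.37,"dy":0.19,"dz":-0.01,"rx":0,"ry":0,"rz":0},
    {"dx":0.37,"dy":0.19,"dz":-0.01,"rx":0,"ry":0,"rz":0},
    {"dx":0.3,"dy":0.15,"dz":0,"rx":0,"ry":0,"rz":0}
  ],
  "fingers": 0.65
}}

```text
time: 7.93
tool_pos: [0.5465, -0.2782, 0.1269]
tcp_rot: [-3.122, -0.002, -1.232]
contact_force: [0.4, 0.3, -0.5]
grip_width: 0.652
```

```bash
python3 plan.py .531 -.307 .085 -72
```

```text
t 7.93 pos [ 0.5465 -0.2782  0.1269] rot [-1.789e+02 -1.300e-01 -7.060e+01] F [ 0.4   0.32 -0.49] g 0.652
[{"dx": 0.171, "dy": 0.195, "dz": 0.324, "rx": -0.024, "ry": -0.003, "rz": 0.031}, {"dx": 0.05, "dy": 0.052, "dz": 0.092, "rx": 0, "ry": 0, "rz": 0}]
left [0. 0. 0.]
```

Emit:
{"name": "step_arm", "arguments": {
  "motion": [
    {"dx":0.12,"dy":0.14,"dz":0.2,"rx":-0.024,"ry":-0.003,"rz":0.031},
    {"dx":0.07,"dy":0.07,"dz":0.1,"rx":0,"ry":0,"rz":0},
    {"dx":0,"dy":0,"dz":0,"rx":0,"ry":0,"rz":0}
  ]
}}

```text
time: 8.18
tool_pos: [0.5326, -0.3097, 0.0959]
tcp_rot: [-3.138, -0.001, -1.262]
contact_force: [0.2, 0.6, 0.1]
grip_width: 0.65
```

```bash
python3 plan.py .531 -.307 .051 -72;python3 - <<'E'
from station import robot
import cv2
p,z=robot.capture("scene");cv2.imwrite("pics/s3.png",cv2.resize(p[180:320,130:300],None,fx=4,fy=4,interpolation=2))
p,z=robot.capture("top");cv2.imwrite("pics/s3t.png",cv2.resize(p[150:300,380:540],None,fx=4,fy=4,interpolation=2))
E
python3 plan.py .531 -.307 .051 -72
```

```text
t 8.18 pos [ 0.5326 -0.3097  0.0959] rot [-1.7982e+02 -8.0000e-02 -7.2330e+01] F [0.19 0.57 0.06] g 0.65
[{"dx": -0.029, "dy": 0.008, "dz": 0.414, "rx": -0.004, "ry": 0, "rz": -0.007}, {"dx": -0.002, "dy": 0, "dz": 0.035, "rx": 0, "ry": 0, "rz": 0}]
left [0. 0. 0.]
t 8.28 pos [ 0.5338 -0.3082  0.0973] rot [-1.7977e+02 -1.2000e-01 -7.2240e+01] F [0.26 0.33 0.43] g 0.65
[{"dx": -0.019, "dy": 0.022, "dz": 0.414, "rx": -0.005, "ry": -0.003, "rz": -0.005}, {"dx": -0.002, "dy": 0.002, "dz": 0.049, "rx": 0, "ry": 0, "rz": 0}]
left [0. 0. 0.]
```

View pics/s3.png

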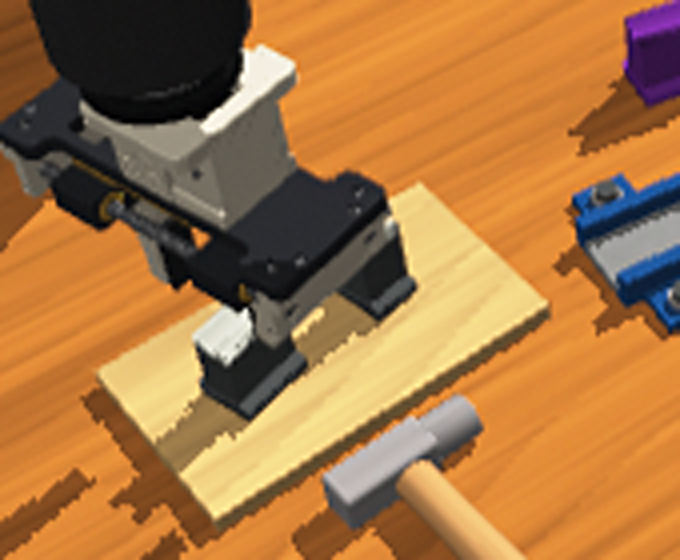

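View pics/s3t.png

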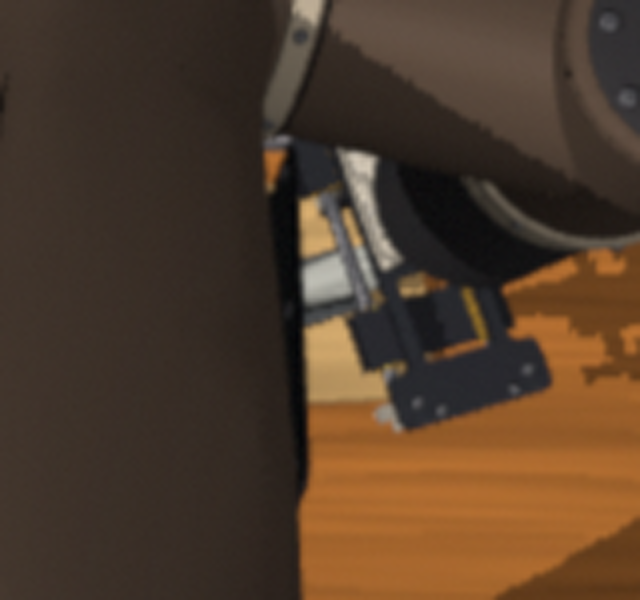

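Emit:
{"name": "step_arm", "arguments": {
  "motion": [
    {"dx":-0.01,"dy":0.02,"dz":0.25,"rx":-0.005,"ry":0,"rz":0},
    {"dx":0,"dy":0,"dz":0.12,"rx":0,"ry":0,"rz":0},
    {"dx":0,"dy":0,"dz":0,"rx":0,"ry":0,"rz":0}
  ]
}}

```text
time: 8.53
tool_pos: [0.5355, -0.3051, 0.0623]
tcp_rot: [-3.136, -0.005, -1.255]
contact_force: [-0.5, 0.6, 0.4]
grip_width: 0.652
```

```bash
python3 plan.py .531 -.307 .051 -72
```

```text
t 8.53 pos [ 0.5355 -0.3051  0.0623] rot [-179.68   -0.31  -71.91] F [-0.49  0.61  0.44] g 0.652
[{"dx": 0.003, "dy": 0.05, "dz": 0.113, "rx": -0.007, "ry": -0.007, "rz": 0}]
left [0. 0. 0.]
```

Emit:
{"name": "step_arm", "arguments": {
  "motion": [
    {"dx":0,"dy":0.04,"dz":0.08,"rx":-0.007,"ry":-0.007,"rz":0},
    {"dx":0,"dy":0,"dz":0.03,"rx":0,"ry":0,"rz":0},
    {"dx":0,"dy":0,"dz":0,"rx":0,"ry":0,"rz":0}
  ]
}}

```text
time: 8.78
tool_pos: [0.5337, -0.3042, 0.0523]
tcp_rot: [-3.14, -0.0, -1.25]
contact_force: [-0.2, 1.0, 0.8]
grip_width: 0.649
```

```bash
python3 plan.py .531 -.307 .051 -72; python3 - <<'E'
from station import robot
import cv2
p,z=robot.capture("scene");cv2.imwrite("pics/s4.png",cv2.resize(p[220:310,150:270],None,fx=6,fy=6,interpolation=2))
E
python3 plan.py .531 -.307 .051 -72
```

```text
t 8.78 pos [ 0.5337 -0.3042  0.0523] rot [-1.7994e+02 -2.0000e-02 -7.1640e+01] F [-0.2   0.99  0.76] g 0.649
[{"dx": 0.018, "dy": 0.034, "dz": 0.013, "rx": 0, "ry": 0, "rz": 0.008}]
left [0. 0. 0.]
t 8.83 pos [ 0.5336 -0.3043  0.0525] rot [-1.7993e+02 -2.0000e-02 -7.1640e+01] F [-0.04  0.37  0.12] g 0.649
[{"dx": 0.018, "dy": 0.034, "dz": 0.015, "rx": 0, "ry": 0, "rz": 0.008}]
left [0. 0. 0.]
```

View pics/s4.png

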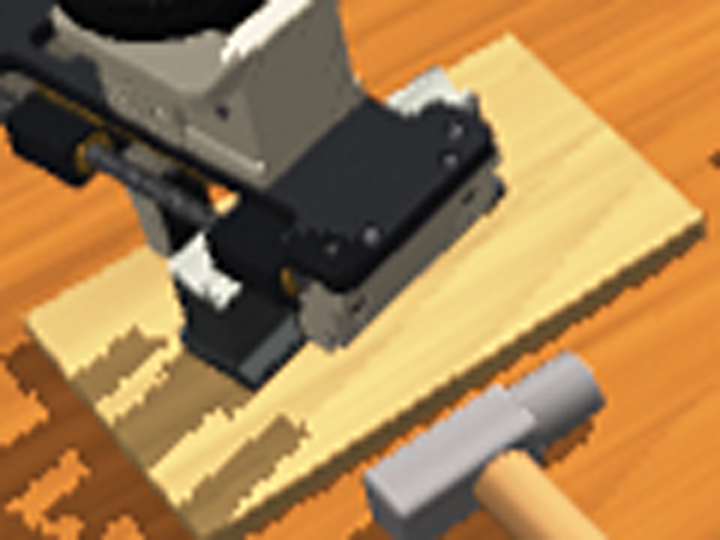

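Straddling the middle section. Nudge to centre and close.

Emit:
{"name": "step_arm", "arguments": {
  "motion": [
    {"dx":0.02,"dy":0.03,"dz":0.01,"rx":0,"ry":0,"rz":0},
    {"dx":0,"dy":0,"dz":0,"rx":0,"ry":0,"rz":0},
    {"dx":0,"dy":0,"dz":0,"rx":0,"ry":0,"rz":0},
    {"dx":0,"dy":0,"dz":0,"rx":0,"ry":0,"rz":0},
    {"dx":0,"dy":0,"dz":0,"rx":0,"ry":0,"rz":0},
    {"dx":0,"dy":0,"dz":0,"rx":0,"ry":0,"rz":0},
    {"dx":0,"dy":0,"dz":0,"rx":0,"ry":0,"rz":0}
  ],
  "fingers": 0.2,
  "grip_force": 20
}}

```text
time: 9.42
tool_pos: [0.5318, -0.308, 0.0537]
tcp_rot: [-3.138, -0.002, -1.251]
contact_force: [1.1, 0.5, -1.0]
grip_width: 0.275
```

```bash
python3 plan.py .531 -.307 .051 -72
```

```text
t 9.42 pos [ 0.5318 -0.308   0.0537] rot [-1.7982e+02 -1.1000e-01 -7.1660e+01] F [ 1.11  0.54 -1.04] g 0.275
[{"dx": -0.012, "dy": 0.004, "dz": 0.027, "rx": -0.004, "ry": -0.002, "rz": 0.008}]
left [0. 0. 0.]
```

Emit:
{"name": "step_arm", "arguments": {
  "motion": [
    {"dx":0,"dy":0,"dz":0,"rx":0,"ry":0,"rz":0},
    {"dx":0,"dy":0,"dz":-0.1,"rx":0,"ry":0,"rz":0},
    {"dx":0,"dy":0,"dz":-0.2,"rx":0,"ry":0,"rz":0},
    {"dx":0,"dy":0,"dz":-0.2,"rx":0,"ry":0,"rz":0}
  ]
}}

```text
time: 9.75
tool_pos: [0.5272, -0.3061, 0.0995]
tcp_rot: [3.135, 0.006, -1.252]
contact_force: [0.0, -0.5, -4.3]
grip_width: 0.272
```

```bash
cat >> plan.py <<'E'
E
cat > pr.py <<'E'
import sys
from plan import plan
from st import *
x,y,z,w=map(float,sys.argv[1:5]); p=O+n*x/1e3+u*y/1e3; print(p)
plan(p[0],p[1],z/1e3,w,vmax=float(sys.argv[5]) if len(sys.argv)>5 else .0415); st()
E
python3 pr.py -.6 -100 115 -96.7
```

```text
[ 0.58471026 -0.05596831]
t 9.75 pos [ 0.5272 -0.3061  0.0995] rot [179.64   0.35 -71.76] F [ 0.02 -0.48 -4.27] g 0.272
[{"dx": -0.355, "dy": -0.214, "dz": -0.024, "rx": 0.003, "ry": 0, "rz": 0.156}, {"dx": -0.378, "dy": -0.17, "dz": -0.024, "rx": 0.003, "ry": 0, "rz": 0.156}, {"dx": -0.396, "dy": -0.122, "dz": -0.025, "rx": 0.003, "ry": 0, "rz": 0.156}, {"dx": -0.408, "dy": -0.073, "dz": -0.025, "rx": 0, "ry": 0, "rz": 0.088}, {"dx": -0.412, "dy": -0.045, "dz": -0.025, "rx": 0, "ry": 0, "rz": 0}, {"dx": -0.412, "dy": -0.045, "dz": -0.025, "rx": 0, "ry": 0, "rz": 0}, {"dx": -0.081, "dy": -0.009, "dz": -0.005, "rx": 0, "ry": 0, "rz": 0}]
left [0. 0. 0.]
t 9.75 rail xy mm -29.0 -355.1 z 99.5 yaw [179.6   0.4 -71.8] F rail [ 0.1 -0.5 -4.3] g 24.0
```

Emit:
{"name": "step_arm", "arguments": {
  "motion": [
    {"dx":0,"dy":0,"dz":-0.2,"rx":0,"ry":0,"rz":0},
    {"dx":-0.2,"dy":-0.21,"dz":-0.1,"rx":0,"ry":0,"rz":0.1},
    {"dx":-0.36,"dy":-0.22,"dz":0,"rx":0,"ry":0,"rz":0.15},
    {"dx":-0.38,"dy":-0.17,"dz":0,"rx":0,"ry":0,"rz":0.15},
    {"dx":-0.38,"dy":-0.1,"dz":0,"rx":0,"ry":0,"rz":0.12},
    {"dx":-0.36,"dy":-0.04,"dz":0,"rx":0,"ry":0,"rz":0.03},
    {"dx":-0.3,"dy":0,"dz":0,"rx":0,"ry":0,"rz":0}
  ]
}}

```text
time: 10.33
tool_pos: [0.5875, -0.0979, 0.1373]
tcp_rot: [3.136, 0.003, -1.708]
contact_force: [0.5, 0.4, -3.7]
grip_width: 0.271
```

```bash
python3 pr.py -.6 -100 95 -96.7
```

```text
[ 0.58471026 -0.05596831]
t 10.33 pos [ 0.5875 -0.0979  0.1373] rot [179.68   0.2  -97.87] F [ 0.5   0.38 -3.75] g 0.271
[{"dx": -0.286, "dy": 0.058, "dz": 0.296, "rx": 0.007, "ry": 0.004, "rz": -0.026}, {"dx": -0.125, "dy": 0.023, "dz": 0.128, "rx": 0, "ry": 0, "rz": 0}]
left [0. 0. 0.]
t 10.33 rail xy mm 7.0 -141.3 z 137.3 yaw [179.7   0.2 -97.9] F rail [ 0.4  0.4 -3.7] g 23.9
```

Emit:
{"name": "step_arm", "arguments": {
  "motion": [
    {"dx":-0.2,"dy":0.05,"dz":0.2,"rx":0.007,"ry":0.004,"rz":-0.026},
    {"dx":-0.1,"dy":0.02,"dz":0.1,"rx":0,"ry":0,"rz":0},
    {"dx":0,"dy":0,"dz":0,"rx":0,"ry":0,"rz":0}
  ]
}}

```text
time: 10.58
tool_pos: [0.5856, -0.0592, 0.1081]
tcp_rot: [-3.139, 0.002, -1.682]
contact_force: [-0.5, -0.8, -3.2]
grip_width: 0.272
```

```bash
python3 pr.py -.6 -100 75 -96.7
```

```text
[ 0.58471026 -0.05596831]
t 10.58 pos [ 0.5856 -0.0592  0.1081] rot [-1.7987e+02  1.3000e-01 -9.6380e+01] F [-0.48 -0.77 -3.24] g 0.272
[{"dx": -0.03, "dy": 0.013, "dz": 0.331, "rx": -0.003, "ry": 0.003, "rz": 0.007}]
left [0. 0. 0.]
t 10.58 rail xy mm 0.6 -103.1 z 108.1 yaw [-1.799e+02  1.000e-01 -9.640e+01] F rail [-0.4 -0.8 -3.2] g 23.9
```

Emit:
{"name": "step_arm", "arguments": {
  "motion": [
    {"dx":-0.02,"dy":0.01,"dz":0.2,"rx":0,"ry":0,"rz":0.005},
    {"dx":0,"dy":0,"dz":0.06,"rx":0,"ry":0,"rz":0},
    {"dx":0,"dy":0,"dz":0,"rx":0,"ry":0,"rz":0}
  ]
}}

```text
time: 10.83
tool_pos: [0.5845, -0.0571, 0.0822]
tcp_rot: [-3.141, 0.001, -1.685]
contact_force: [1.2, 0.1, -4.2]
grip_width: 0.271
```

```bash
python3 pr.py -.6 -100 75 -96.7;  python3 - <<'E'
from station import robot
import cv2
p,z=robot.capture("scene");cv2.imwrite("pics/s5.png",cv2.resize(p[170:290,240:400],None,fx=5,fy=5,interpolation=2))
E
python3 pr.py -.6 -100 75 -96.7
```

```text
[ 0.58471026 -0.05596831]
t 10.83 pos [ 0.5845 -0.0571  0.0822] rot [-1.7995e+02  9.0000e-02 -9.6520e+01] F [ 1.24  0.1  -4.18] g 0.271
[{"dx": -0.012, "dy": 0, "dz": 0.072, "rx": 0, "ry": 0, "rz": 0.004}]
left [0. 0. 0.]
t 10.83 rail xy mm -0.7 -101.2 z 82.2 yaw [-1.799e+02  1.000e-01 -9.650e+01] F rail [ 1.2  0.2 -4.2] g 23.8
[ 0.58471026 -0.05596831]
t 10.88 pos [ 0.5843 -0.0573  0.0824] rot [-1.7997e+02  9.0000e-02 -9.6550e+01] F [-1.33 -0.16 -5.48] g 0.274
[{"dx": -0.014, "dy": -0.003, "dz": 0.074, "rx": 0, "ry": 0, "rz": 0.003}]
left [0. 0. 0.]
t 10.88 rail xy mm -0.9 -101.4 z 82.4 yaw [-1.80e+02  1.00e-01 -9.66e+01] F rail [-1.3 -0.3 -5.5] g 24.2
```

View pics/s5.png

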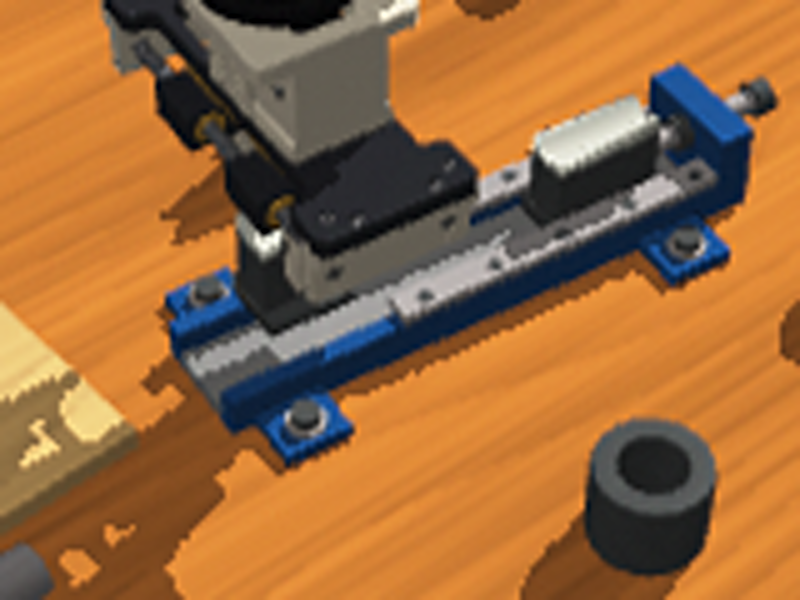

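Emit:
{"name": "step_arm", "arguments": {
  "motion": [
    {"dx":0,"dy":0,"dz":0.1,"rx":0,"ry":0,"rz":0},
    {"dx":0,"dy":0,"dz":0.06,"rx":0,"ry":0,"rz":0}
  ]
}}

```text
time: 11.05
tool_pos: [0.5858, -0.0586, 0.0681]
tcp_rot: [-3.138, 0.002, -1.686]
contact_force: [-1.3, -1.1, -5.2]
grip_width: 0.272
```

```bash
python3 pr.py -.6 -100 56 -96.7
```

```text
[ 0.58471026 -0.05596831]
t 11.05 pos [ 0.5858 -0.0586  0.0681] rot [-1.7977e+02  1.2000e-01 -9.6630e+01] F [-1.33 -1.14 -5.24] g 0.272
[{"dx": -0.025, "dy": 0.015, "dz": 0.12, "rx": -0.005, "ry": 0.003, "rz": 0}]
left [0. 0. 0.]
t 11.05 rail xy mm 0.8 -102.5 z 68.1 yaw [-1.798e+02  1.000e-01 -9.660e+01] F rail [-1.2 -1.3 -5.2] g 24.0
```

Emit:
{"name": "step_arm", "arguments": {
  "motion": [
    {"dx":0,"dy":0.012,"dz":0.04,"rx":-0.004,"ry":0.002,"rz":0},
    {"dx":0,"dy":0,"dz":0.03,"rx":0,"ry":0,"rz":0}
  ]
}}

```text
time: 11.22
tool_pos: [0.5843, -0.0596, 0.0604]
tcp_rot: [3.142, 0.0, -1.688]
contact_force: [-1.9, 1.5, -4.0]
grip_width: 0.272
```

```bash
python3 pr.py -.6 -100 56 -96.7
```

```text
[ 0.58471026 -0.05596831]
t 11.22 pos [ 0.5843 -0.0596  0.0604] rot [ 1.800e+02  1.000e-02 -9.672e+01] F [-1.87  1.49 -4.02] g 0.272
[{"dx": -0.037, "dy": 0, "dz": 0.044, "rx": 0, "ry": 0, "rz": 0}]
left [0. 0. 0.]
t 11.22 rail xy mm -0.6 -103.7 z 60.4 yaw [180.    0.  -96.7] F rail [-2.   1.3 -4. ] g 23.9
```

Emit:
{"name": "step_arm", "arguments": {
  "motion": [
    {"dx":0,"dy":0,"dz":0.03,"rx":0,"ry":0,"rz":0},
    {"dx":0,"dy":0,"dz":0.02,"rx":0,"ry":0,"rz":0}
  ]
}}

```text
time: 11.38
tool_pos: [0.5839, -0.0602, 0.0547]
tcp_rot: [3.141, -0.0, -1.689]
contact_force: [0.4, 0.2, -4.5]
grip_width: 0.272
```

```bash
python3 pr.py -.6 -100 56 -96.7
```

```text
[ 0.58471026 -0.05596831]
t 11.38 pos [ 0.5839 -0.0602  0.0547] rot [179.96  -0.   -96.76] F [ 0.39  0.18 -4.52] g 0.272
[{"dx": -0.042, "dy": -0.003, "dz": -0.013, "rx": 0, "ry": 0, "rz": 0}]
left [0. 0. 0.]
t 11.38 rail xy mm -0.9 -104.2 z 54.7 yaw [180.   -0.  -96.8] F rail [ 0.4  0.2 -4.5] g 24.0
```

Emit:
{"name": "step_arm", "arguments": {
  "motion": [
    {"dx":0,"dy":0,"dz":0.02,"rx":0,"ry":0,"rz":0},
    {"dx":0,"dy":0,"dz":0.015,"rx":0,"ry":0,"rz":0}
  ]
}}

```text
time: 11.55
tool_pos: [0.5839, -0.0603, 0.0508]
tcp_rot: [3.141, -0.0, -1.689]
contact_force: [-0.4, 0.5, -4.3]
grip_width: 0.269
```

```bash
python3 st.py
```

```text
t 11.55 rail xy mm -0.9 -104.4 z 50.8 yaw [180.   -0.  -96.8] F rail [-0.4  0.5 -4.3] g 23.7
```

Emit:
{"name": "step_arm", "arguments": {
  "motion": [
    {"dx":0,"dy":0,"dz":0.01,"rx":0,"ry":0,"rz":0},
    {"dx":0,"dy":0,"dz":0.01,"rx":0,"ry":0,"rz":0}
  ]
}}

```text
time: 11.72
tool_pos: [0.584, -0.0604, 0.0496]
tcp_rot: [3.141, -0.001, -1.688]
contact_force: [-9.1, 2.1, 16.1]
grip_width: 0.273
```

```bash
python3 st.py
```

```text
t 11.72 rail xy mm -0.8 -104.5 z 49.6 yaw [179.9  -0.  -96.7] F rail [-9.3  1.  16.1] g 24.1
```

Emit:
{"name": "step_arm", "arguments": {
  "motion": [
    {"dx":0,"dy":0,"dz":-0.005,"rx":0,"ry":0,"rz":0},
    {"dx":0,"dy":0,"dz":0,"rx":0,"ry":0,"rz":0},
    {"dx":0,"dy":0,"dz":0,"rx":0,"ry":0,"rz":0}
  ],
  "fingers": 0.36
}}

```text
time: 11.97
tool_pos: [0.5866, -0.0601, 0.0526]
tcp_rot: [-3.137, 0.0, -1.687]
contact_force: [-0.3, -0.1, -0.4]
grip_width: 0.356
```

Emit:
{"name": "step_arm", "arguments": {
  "motion": [
    {"dx":0,"dy":0,"dz":0,"rx":0,"ry":0,"rz":0},
    {"dx":0,"dy":0,"dz":0,"rx":0,"ry":0,"rz":0},
    {"dx":0,"dy":0,"dz":0,"rx":0,"ry":0,"rz":0},
    {"dx":0,"dy":0,"dz":0,"rx":0,"ry":0,"rz":0}
  ],
  "fingers": 0.2,
  "grip_force": 12
}}

```text
time: 12.3
tool_pos: [0.5837, -0.0597, 0.0529]
tcp_rot: [3.142, -0.0, -1.687]
contact_force: [-0.1, -0.7, -2.7]
grip_width: 0.272
```

```bash
python3 st.py
```

```text
t 12.3 rail xy mm -1.2 -103.8 z 52.9 yaw [180.   -0.  -96.7] F rail [-0.1 -0.7 -2.7] g 24.0
```

Emit:
{"name": "step_arm", "arguments": {
  "motion": [
    {"dx":0,"dy":0,"dz":0.006,"rx":0,"ry":0,"rz":0},
    {"dx":-0.03,"dy":-0.003,"dz":0.004,"rx":0,"ry":0,"rz":0}
  ]
}}

```text
time: 12.47
tool_pos: [0.5843, -0.0574, 0.0528]
tcp_rot: [-3.142, -0.001, -1.687]
contact_force: [-3.7, -4.1, 4.0]
grip_width: 0.276
```

```bash
python3 st.py
```

```text
t 12.47 rail xy mm -0.8 -101.5 z 52.8 yaw [-1.80e+02 -1.00e-01 -9.67e+01] F rail [-3.2 -4.5  4. ] g 24.3
```

Emit:
{"name": "step_arm", "arguments": {
  "motion": [
    {"dx":-0.05,"dy":0,"dz":0,"rx":0,"ry":0,"rz":0},
    {"dx":-0.06,"dy":0,"dz":0,"rx":0,"ry":0,"rz":0},
    {"dx":-0.06,"dy":0,"dz":0,"rx":0,"ry":0,"rz":0}
  ]
}}

```text
time: 12.72
tool_pos: [0.5864, -0.0409, 0.0528]
tcp_rot: [3.142, -0.002, -1.689]
contact_force: [-1.4, -2.2, 1.3]
grip_width: 0.268
```

```bash
python3 st.py
```

```text
t 12.72 rail xy mm -0.7 -84.8 z 52.8 yaw [ 1.80e+02 -1.00e-01 -9.68e+01] F rail [-1.2 -2.3  1.3] g 23.6
```

Emit:
{"name": "step_arm", "arguments": {
  "motion": [
    {"dx":-0.06,"dy":0,"dz":0,"rx":0,"ry":0,"rz":0},
    {"dx":-0.06,"dy":0,"dz":0,"rx":0,"ry":0,"rz":0},
    {"dx":-0.06,"dy":0,"dz":0,"rx":0,"ry":0,"rz":0}
  ]
}}

```text
time: 12.97
tool_pos: [0.5888, -0.0212, 0.0528]
tcp_rot: [3.142, -0.002, -1.688]
contact_force: [-1.2, -1.1, 1.8]
grip_width: 0.274
```

```bash
python3 st.py
```

```text
t 12.97 rail xy mm -0.6 -65.0 z 52.8 yaw [ 1.80e+02 -1.00e-01 -9.67e+01] F rail [-1.1 -1.2  1.8] g 24.1
```

Emit:
{"name": "step_arm", "arguments": {
  "motion": [
    {"dx":-0.1,"dy":0,"dz":0,"rx":0,"ry":0,"rz":0},
    {"dx":-0.1,"dy":0,"dz":0,"rx":0,"ry":0,"rz":0},
    {"dx":-0.1,"dy":0,"dz":0,"rx":0,"ry":0,"rz":0},
    {"dx":-0.1,"dy":0,"dz":0,"rx":0,"ry":0,"rz":0},
    {"dx":-0.1,"dy":0,"dz":0,"rx":0,"ry":0,"rz":0},
    {"dx":-0.03,"dy":0,"dz":0,"rx":0,"ry":0,"rz":0}
  ]
}}

```text
time: 13.47
tool_pos: [0.5963, 0.0389, 0.0528]
tcp_rot: [-3.14, -0.002, -1.687]
contact_force: [-1.0, -1.4, -0.2]
grip_width: 0.274
```

```bash
python3 st.py
```

```text
t 13.47 rail xy mm 0.0 -4.5 z 52.8 yaw [-1.799e+02 -1.000e-01 -9.660e+01] F rail [-0.9 -1.5 -0.2] g 24.1
```

Look for the remaining gap.

```bash
python3 - <<'E'
from station import robot
import cv2
p,z=robot.capture("scene");cv2.imwrite("pics/s6.png",cv2.resize(p[170:270,270:400],None,fx=6,fy=6,interpolation=2))
E
python3 st.py
```

```text
t 13.52 rail xy mm 0.0 -4.2 z 52.8 yaw [-1.799e+02 -1.000e-01 -9.660e+01] F rail [-2.4  3.7  3.1] g 24.0
```

View pics/s6.png

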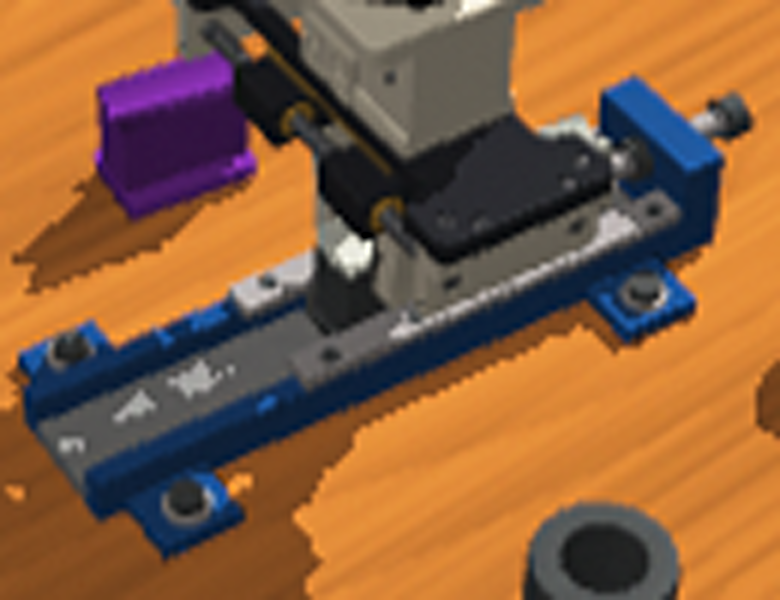

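Emit:
{"name": "step_arm", "arguments": {
  "motion": [
    {"dx":-0.03,"dy":0,"dz":0,"rx":0,"ry":0,"rz":0},
    {"dx":-0.03,"dy":0,"dz":0,"rx":0,"ry":0,"rz":0},
    {"dx":-0.03,"dy":0,"dz":0,"rx":0,"ry":0,"rz":0},
    {"dx":-0.015,"dy":0,"dz":0,"rx":0,"ry":0,"rz":0}
  ]
}}

```text
time: 13.85
tool_pos: [0.5977, 0.0504, 0.0528]
tcp_rot: [-3.14, -0.001, -1.686]
contact_force: [-1.1, -1.6, 1.8]
grip_width: 0.28
```

```bash
python3 st.py
```

```text
t 13.85 rail xy mm 0.1 7.2 z 52.8 yaw [-1.799e+02 -1.000e-01 -9.660e+01] F rail [-1.  -1.7  1.8] g 24.6
```

Emit:
{"name": "step_arm", "arguments": {
  "motion": [
    {"dx":-0.02,"dy":0.002,"dz":0,"rx":0,"ry":0,"rz":0},
    {"dx":-0.015,"dy":0.001,"dz":0,"rx":0,"ry":0,"rz":0},
    {"dx":-0.012,"dy":0,"dz":0,"rx":0,"ry":0,"rz":0}
  ]
}}

```text
time: 14.1
tool_pos: [0.5982, 0.055, 0.0528]
tcp_rot: [-3.14, -0.001, -1.687]
contact_force: [-0.3, -2.0, 0.8]
grip_width: 0.272
```

```bash
python3 st.py
```

```text
t 14.1 rail xy mm 0.1 11.8 z 52.8 yaw [-1.799e+02 -1.000e-01 -9.670e+01] F rail [-0.1 -2.   0.8] g 23.9
```

Emit:
{"name": "step_arm", "arguments": {
  "motion": [
    {"dx":-0.012,"dy":0,"dz":0,"rx":0,"ry":0,"rz":0},
    {"dx":-0.012,"dy":0,"dz":0,"rx":0,"ry":0,"rz":0}
  ]
}}

```text
time: 14.27
tool_pos: [0.5986, 0.0573, 0.0528]
tcp_rot: [-3.14, -0.001, -1.687]
contact_force: [-1.3, -1.6, -0.8]
grip_width: 0.273
```

```bash
python3 st.py
```

```text
t 14.27 rail xy mm 0.1 14.1 z 52.8 yaw [-1.799e+02 -1.000e-01 -9.670e+01] F rail [-1.2 -1.7 -0.8] g 24.0
```

Emit:
{"name": "step_arm", "arguments": {
  "motion": [
    {"dx":-0.011,"dy":0,"dz":0,"rx":0,"ry":0,"rz":0},
    {"dx":-0.011,"dy":0,"dz":0,"rx":0,"ry":0,"rz":0},
    {"dx":-0.01,"dy":0,"dz":0,"rx":0,"ry":0,"rz":0},
    {"dx":-0.01,"dy":0,"dz":0,"rx":0,"ry":0,"rz":0}
  ]
}}

```text
time: 14.6
tool_pos: [0.5991, 0.0617, 0.0528]
tcp_rot: [-3.14, -0.001, -1.688]
contact_force: [-0.4, -2.2, 0.4]
grip_width: 0.277
```

```bash
python3 st.py
```

```text
t 14.6 rail xy mm 0.2 18.5 z 52.8 yaw [-1.799e+02 -1.000e-01 -9.670e+01] F rail [-0.2 -2.3  0.4] g 24.4
```

Emit:
{"name": "step_arm", "arguments": {
  "motion": [
    {"dx":-0.01,"dy":0,"dz":0,"rx":0,"ry":0,"rz":0},
    {"dx":-0.01,"dy":0,"dz":0,"rx":0,"ry":0,"rz":0}
  ]
}}

```text
time: 14.77
tool_pos: [0.5994, 0.0639, 0.0528]
tcp_rot: [-3.14, -0.001, -1.688]
contact_force: [-0.2, -1.8, 0.1]
grip_width: 0.274
```

```bash
python3 st.py
```

```text
t 14.77 rail xy mm 0.2 20.8 z 52.8 yaw [-1.799e+02 -1.000e-01 -9.670e+01] F rail [-0.  -1.9  0.1] g 24.1
```

Emit:
{"name": "step_arm", "arguments": {
  "motion": [
    {"dx":-0.01,"dy":0,"dz":0,"rx":0,"ry":0,"rz":0},
    {"dx":-0.01,"dy":0,"dz":0,"rx":0,"ry":0,"rz":0}
  ]
}}

```text
time: 14.93
tool_pos: [0.5993, 0.0642, 0.0528]
tcp_rot: [-3.141, -0.004, -1.688]
contact_force: [0.8, -8.9, -0.1]
grip_width: 0.275
```

```bash
python3 st.py
```

```text
t 14.93 rail xy mm 0.1 21.0 z 52.8 yaw [-179.9   -0.2  -96.7] F rail [ 1.8 -8.8 -0.1] g 24.2
```

Emit:
{"name": "step_arm", "arguments": {
  "motion": [
    {"dx":-0.013,"dy":0,"dz":0,"rx":0,"ry":0,"rz":0},
    {"dx":-0.014,"dy":0,"dz":0,"rx":0,"ry":0,"rz":0}
  ]
}}

```text
time: 15.1
tool_pos: [0.5993, 0.0642, 0.0528]
tcp_rot: [3.141, -0.008, -1.688]
contact_force: [2.5, -9.4, 1.2]
grip_width: 0.276
```

```bash
python3 - <<'E'
from station import robot
from st import st
st()
for i in range(6): robot.capture("top"); st()
E
```

```text
t 15.1 rail xy mm 0.1 21.1 z 52.8 yaw [180.   -0.4 -96.7] F rail [ 3.5 -9.1  1.2] g 24.3
t 15.15 rail xy mm 0.1 21.1 z 52.8 yaw [180.   -0.5 -96.7] F rail [ 2.5 -8.   2.1] g 23.5
t 15.2 rail xy mm 0.1 21.1 z 52.8 yaw [180.   -0.4 -96.7] F rail [ 1.7 -9.8  0.9] g 23.9
t 15.25 rail xy mm 0.1 21.1 z 52.8 yaw [180.   -0.4 -96.7] F rail [ 1.3 -8.3  0.1] g 23.9
t 15.3 rail xy mm 0.1 21.1 z 52.8 yaw [180.   -0.4 -96.7] F rail [ 2.4 -7.5  0.7] g 24.2
t 15.35 rail xy mm 0.1 21.1 z 52.8 yaw [180.   -0.4 -96.7] F rail [ 2.7 -8.7  0.9] g 24.2
t 15.4 rail xy mm 0.1 21.1 z 52.8 yaw [180.   -0.4 -96.7] F rail [ 1.3 -8.2  1.4] g 23.9
```

Emit:
{"name": "step_arm", "arguments": {
  "motion": [
    {"dx":0,"dy":0,"dz":0,"rx":0,"ry":0,"rz":0},
    {"dx":0,"dy":0,"dz":0,"rx":0,"ry":0.008,"rz":0},
    {"dx":0,"dy":0,"dz":0,"rx":0,"ry":0,"rz":0},
    {"dx":0,"dy":0,"dz":-0.15,"rx":0,"ry":0,"rz":0},
    {"dx":0,"dy":0,"dz":-0.3,"rx":0,"ry":0,"rz":0},
    {"dx":0,"dy":0,"dz":-0.2,"rx":0,"ry":0,"rz":0}
  ],
  "fingers": 0.65
}}

```text
time: 15.9
tool_pos: [0.5969, 0.0655, 0.1143]
tcp_rot: [3.134, -0.017, -1.689]
contact_force: [1.2, -0.3, 1.1]
grip_width: 0.628
```

```bash
python3 plan.py .517 -.221 .12 -76.7; python3 - <<'E'
from station import robot
import cv2
p,z=robot.capture("scene");cv2.imwrite("pics/s7.png",cv2.resize(p[170:310,150:400],None,fx=3.1,fy=3.1,interpolation=2))
E
```

```text
t 15.9 pos [0.5969 0.0655 0.1143] rot [179.54  -1.   -96.77] F [ 1.16 -0.26  1.09] g 0.628
[{"dx": 0.41, "dy": 0.064, "dz": 0, "rx": 0.005, "ry": -0.007, "rz": -0.155}, {"dx": 0.399, "dy": 0.113, "dz": -0.003, "rx": 0.005, "ry": -0.007, "rz": -0.155}, {"dx": 0.383, "dy": 0.161, "dz": -0.006, "rx": 0.004, "ry": -0.006, "rz": -0.135}, {"dx": 0.363, "dy": 0.2, "dz": -0.008, "rx": 0, "ry": 0, "rz": 0}, {"dx": 0.363, "dy": 0.2, "dz": -0.008, "rx": 0, "ry": 0, "rz": 0}, {"dx": 0.363, "dy": 0.2, "dz": -0.008, "rx": 0, "ry": 0, "rz": 0}, {"dx": 0.363, "dy": 0.2, "dz": -0.008, "rx": 0, "ry": 0, "rz": 0}, {"dx": 0.061, "dy": 0.034, "dz": 0, "rx": 0, "ry": 0, "rz": 0}]
left [0. 0. 0.]
```

View pics/s7.png

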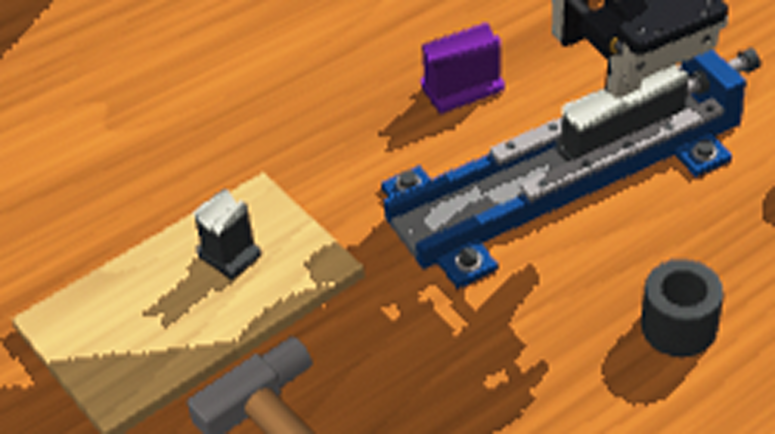

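Middle seated flush against the long. Now to the short one.

Emit:
{"name": "step_arm", "arguments": {
  "motion": [
    {"dx":0.4,"dy":0.06,"dz":-0.02,"rx":0.005,"ry":-0.007,"rz":-0.155},
    {"dx":0.4,"dy":0.11,"dz":-0.02,"rx":0.005,"ry":-0.007,"rz":-0.155},
    {"dx":0.38,"dy":0.16,"dz":-0.01,"rx":0.004,"ry":-0.006,"rz":-0.135},
    {"dx":0.36,"dy":0.2,"dz":0,"rx":0,"ry":0,"rz":0},
    {"dx":0.36,"dy":0.2,"dz":0,"rx":0,"ry":0,"rz":0},
    {"dx":0.36,"dy":0.2,"dz":0,"rx":0,"ry":0,"rz":0},
    {"dx":0.25,"dy":0.14,"dz":0,"rx":0,"ry":0,"rz":0},
    {"dx":0.06,"dy":0.03,"dz":0,"rx":0,"ry":0,"rz":0}
  ]
}}

```text
time: 16.62
tool_pos: [0.5284, -0.2079, 0.1264]
tcp_rot: [-3.122, 0.001, -1.313]
contact_force: [0.3, -0.0, -0.0]
grip_width: 0.651
```

```bash
python3 plan.py .517 -.221 .085 -76.7
```

```text
t 16.62 pos [ 0.5284 -0.2079  0.1264] rot [-1.7888e+02  3.0000e-02 -7.5220e+01] F [ 0.26 -0.03 -0.01] g 0.651
[{"dx": 0.091, "dy": 0.14, "dz": 0.38, "rx": -0.025, "ry": 0, "rz": 0.033}, {"dx": 0.008, "dy": 0.011, "dz": 0.031, "rx": 0, "ry": 0, "rz": 0}]
left [0. 0. 0.]
```

Emit:
{"name": "step_arm", "arguments": {
  "motion": [
    {"dx":0.08,"dy":0.12,"dz":0.2,"rx":-0.025,"ry":0,"rz":0.033},
    {"dx":0.01,"dy":0.02,"dz":0.08,"rx":0,"ry":0,"rz":0},
    {"dx":0,"dy":0,"dz":0,"rx":0,"ry":0,"rz":0}
  ]
}}

```text
time: 16.87
tool_pos: [0.5178, -0.2226, 0.0982]
tcp_rot: [-3.138, -0.0, -1.343]
contact_force: [0.3, 0.3, -0.4]
grip_width: 0.653
```

```bash
python3 plan.py .517 -.221 .06 -76.7
```

```text
t 16.87 pos [ 0.5178 -0.2226  0.0982] rot [-1.7981e+02 -1.0000e-02 -7.6970e+01] F [ 0.26  0.33 -0.42] g 0.653
[{"dx": -0.018, "dy": 0.006, "dz": 0.382, "rx": -0.004, "ry": 0, "rz": -0.006}]
left [0. 0. 0.]
```

Emit:
{"name": "step_arm", "arguments": {
  "motion": [
    {"dx":-0.01,"dy":0.01,"dz":0.25,"rx":-0.004,"ry":0,"rz":0},
    {"dx":0,"dy":0,"dz":0.12,"rx":0,"ry":0,"rz":0},
    {"dx":0,"dy":0.01,"dz":0.03,"rx":0,"ry":0,"rz":0},
    {"dx":0,"dy":0.01,"dz":0.03,"rx":0,"ry":0,"rz":0}
  ]
}}

```text
time: 17.2
tool_pos: [0.5184, -0.2198, 0.056]
tcp_rot: [-3.137, -0.002, -1.338]
contact_force: [0.1, 0.6, -0.3]
grip_width: 0.649
```

```bash
python3 plan.py .517 -.221 .051 -76.7; python3 - <<'E'
from station import robot
import cv2
p,z=robot.capture("scene");cv2.imwrite("pics/s8.png",cv2.resize(p[200:290,170:290],None,fx=6,fy=6,interpolation=2))
E
python3 plan.py .517 -.221 .051 -76.7
```

```text
t 17.2 pos [ 0.5184 -0.2198  0.056 ] rot [-1.7972e+02 -1.0000e-01 -7.6670e+01] F [ 0.14  0.56 -0.26] g 0.649
[{"dx": 0.009, "dy": 0.017, "dz": 0.05, "rx": -0.006, "ry": -0.002, "rz": 0}]
left [0. 0. 0.]
t 17.25 pos [ 0.518  -0.2197  0.0555] rot [-1.7975e+02 -9.0000e-02 -7.6680e+01] F [-0.77  0.44 -0.26] g 0.649
[{"dx": 0.01, "dy": 0.013, "dz": 0.045, "rx": -0.006, "ry": 0, "rz": 0}]
left [0. 0. 0.]
```

View pics/s8.png

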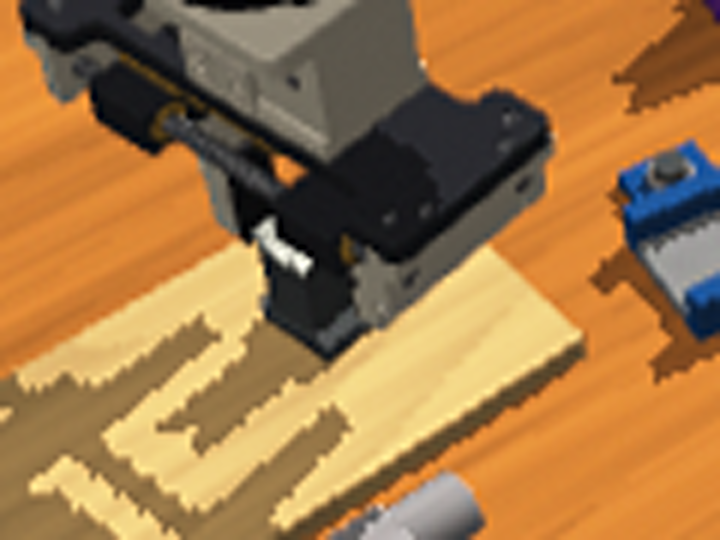

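Emit:
{"name": "step_arm", "arguments": {
  "motion": [
    {"dx":0.015,"dy":0.013,"dz":0.035,"rx":-0.006,"ry":0,"rz":0},
    {"dx":0,"dy":0,"dz":0,"rx":0,"ry":0,"rz":0},
    {"dx":0,"dy":0,"dz":0,"rx":0,"ry":0,"rz":0},
    {"dx":0,"dy":0,"dz":0,"rx":0,"ry":0,"rz":0},
    {"dx":0,"dy":0,"dz":0,"rx":0,"ry":0,"rz":0},
    {"dx":0,"dy":0,"dz":0,"rx":0,"ry":0,"rz":0},
    {"dx":0,"dy":0,"dz":0,"rx":0,"ry":0,"rz":0}
  ],
  "fingers": 0.2,
  "grip_force": 20
}}

```text
time: 17.83
tool_pos: [0.5187, -0.2206, 0.0548]
tcp_rot: [-3.139, -0.003, -1.336]
contact_force: [-0.0, 0.6, -3.2]
grip_width: 0.273
```

Emit:
{"name": "step_arm", "arguments": {
  "motion": [
    {"dx":0,"dy":0,"dz":0,"rx":0,"ry":0,"rz":0}
  ]
}}

```text
time: 17.92
tool_pos: [0.5186, -0.2206, 0.0547]
tcp_rot: [-3.139, -0.003, -1.336]
contact_force: [0.4, -0.5, -1.9]
grip_width: 0.271
```

```bash
python3 plan.py .517 -.221 .051 -76.7
```

```text
t 17.92 pos [ 0.5186 -0.2206  0.0547] rot [-1.7985e+02 -1.5000e-01 -7.6550e+01] F [ 0.44 -0.49 -1.86] g 0.271
[{"dx": 0, "dy": 0.017, "dz": 0.037, "rx": -0.003, "ry": -0.003, "rz": 0.003}]
left [0. 0. 0.]
```

Emit:
{"name": "step_arm", "arguments": {
  "motion": [
    {"dx":0,"dy":0,"dz":-0.1,"rx":0,"ry":0,"rz":0},
    {"dx":0,"dy":0,"dz":-0.2,"rx":0,"ry":0,"rz":0},
    {"dx":-0.05,"dy":-0.05,"dz":-0.2,"rx":0,"ry":0,"rz":0.05}
  ]
}}

```text
time: 18.17
tool_pos: [0.5179, -0.2144, 0.102]
tcp_rot: [3.134, 0.001, -1.377]
contact_force: [1.1, 0.7, -2.3]
grip_width: 0.274
```

```bash
python3 pr.py -.6 -105 105 -96.7
```

```text
[ 0.58413558 -0.06093518]
t 18.17 pos [ 0.5179 -0.2144  0.102 ] rot [ 1.7958e+02  8.0000e-02 -7.8900e+01] F [ 1.12  0.68 -2.35] g 0.274
[{"dx": -0.342, "dy": -0.235, "dz": -0.009, "rx": 0.004, "ry": 0, "rz": 0.156}, {"dx": -0.368, "dy": -0.191, "dz": -0.008, "rx": 0.004, "ry": 0, "rz": 0.156}, {"dx": -0.389, "dy": -0.145, "dz": -0.008, "rx": 0.002, "ry": 0, "rz": 0.085}, {"dx": -0.398, "dy": -0.119, "dz": -0.007, "rx": 0, "ry": 0, "rz": 0}, {"dx": -0.011, "dy": -0.003, "dz": 0, "rx": 0, "ry": 0, "rz": 0}]
left [0. 0. 0.]
t 18.17 rail xy mm -48.8 -265.1 z 102.0 yaw [ 1.796e+02  1.000e-01 -7.890e+01] F rail [ 1.   0.8 -2.3] g 24.1
```

Emit:
{"name": "step_arm", "arguments": {
  "motion": [
    {"dx":-0.3,"dy":-0.22,"dz":0,"rx":0.004,"ry":0,"rz":0.156},
    {"dx":-0.35,"dy":-0.19,"dz":0.02,"rx":0.004,"ry":0,"rz":0.156},
    {"dx":-0.35,"dy":-0.14,"dz":0.03,"rx":0,"ry":0,"rz":0.08},
    {"dx":-0.25,"dy":-0.08,"dz":0.02,"rx":0,"ry":0,"rz":0},
    {"dx":-0.08,"dy":-0.02,"dz":0,"rx":0,"ry":0,"rz":0}
  ]
}}

```text
time: 18.58
tool_pos: [0.5844, -0.0769, 0.1038]
tcp_rot: [-3.132, 0.002, -1.703]
contact_force: [0.6, -0.3, -3.2]
grip_width: 0.271
```

```bash
python3 pr.py -.6 -105 75 -96.7
```

```text
[ 0.58413558 -0.06093518]
t 18.58 pos [ 0.5844 -0.0769  0.1038] rot [-1.7947e+02  1.0000e-01 -9.7560e+01] F [ 0.61 -0.25 -3.22] g 0.271
[{"dx": -0.158, "dy": 0.026, "dz": 0.288, "rx": -0.012, "ry": 0.002, "rz": -0.019}]
left [0. 0. 0.]
t 18.58 rail xy mm 1.5 -120.9 z 103.8 yaw [-1.795e+02  1.000e-01 -9.760e+01] F rail [ 0.6 -0.2 -3.2] g 23.9
```

Emit:
{"name": "step_arm", "arguments": {
  "motion": [
    {"dx":-0.12,"dy":0.02,"dz":0.2,"rx":-0.012,"ry":0.002,"rz":-0.019},
    {"dx":-0.02,"dy":0,"dz":0.05,"rx":0,"ry":0,"rz":0},
    {"dx":0,"dy":0,"dz":0,"rx":0,"ry":0,"rz":0}
  ]
}}

```text
time: 18.83
tool_pos: [0.5865, -0.0592, 0.0804]
tcp_rot: [-3.139, 0.001, -1.683]
contact_force: [0.7, 0.6, -3.1]
grip_width: 0.269
```

```bash
python3 pr.py -.6 -105 70 -96.7
```

```text
[ 0.58413558 -0.06093518]
t 18.83 pos [ 0.5865 -0.0592  0.0804] rot [-1.7985e+02  6.0000e-02 -9.6420e+01] F [ 0.66  0.56 -3.12] g 0.269
[{"dx": 0.02, "dy": 0.022, "dz": 0.104, "rx": -0.003, "ry": 0, "rz": 0.006}]
left [0. 0. 0.]
t 18.83 rail xy mm 1.6 -103.0 z 80.4 yaw [-1.798e+02  1.000e-01 -9.640e+01] F rail [ 0.6  0.6 -3.1] g 23.7
```

Emit:
{"name": "step_arm", "arguments": {
  "motion": [
    {"dx":0,"dy":0.02,"dz":0.06,"rx":-0.003,"ry":0,"rz":0.006},
    {"dx":0,"dy":0,"dz":0.04,"rx":0,"ry":0,"rz":0},
    {"dx":0,"dy":0,"dz":0,"rx":0,"ry":0,"rz":0}
  ]
}}

```text
time: 19.08
tool_pos: [0.5838, -0.0604, 0.0707]
tcp_rot: [-3.142, 0.001, -1.689]
contact_force: [0.3, -0.0, -2.9]
grip_width: 0.273
```

```bash
python3 pr.py -.6 -105 60 -96.7;  python3 - <<'E'
from station import robot
import cv2
p,z=robot.capture("scene");cv2.imwrite("pics/s9.png",cv2.resize(p[170:290,240:400],None,fx=5,fy=5,interpolation=2))
E
python3 pr.py -.6 -105 60 -96.7
```

```text
[ 0.58413558 -0.06093518]
t 19.08 pos [ 0.5838 -0.0604  0.0707] rot [-1.800e+02  4.000e-02 -9.677e+01] F [ 0.31 -0.05 -2.92] g 0.273
[{"dx": 0.005, "dy": -0.004, "dz": 0.107, "rx": 0, "ry": 0, "rz": 0}]
left [0. 0. 0.]
t 19.08 rail xy mm -1.0 -104.5 z 70.7 yaw [-180.     0.   -96.8] F rail [ 0.3 -0.  -2.9] g 24.0
[ 0.58413558 -0.06093518]
t 19.13 pos [ 0.5839 -0.0605  0.071 ] rot [-1.7999e+02  4.0000e-02 -9.6780e+01] F [-0.05 -0.05 -2.78] g 0.273
[{"dx": 0.004, "dy": -0.003, "dz": 0.11, "rx": 0, "ry": 0, "rz": 0}]
left [0. 0. 0.]
t 19.13 rail xy mm -0.9 -104.6 z 71.0 yaw [-180.     0.   -96.8] F rail [-0.  -0.1 -2.8] g 24.0
```

View pics/s9.png

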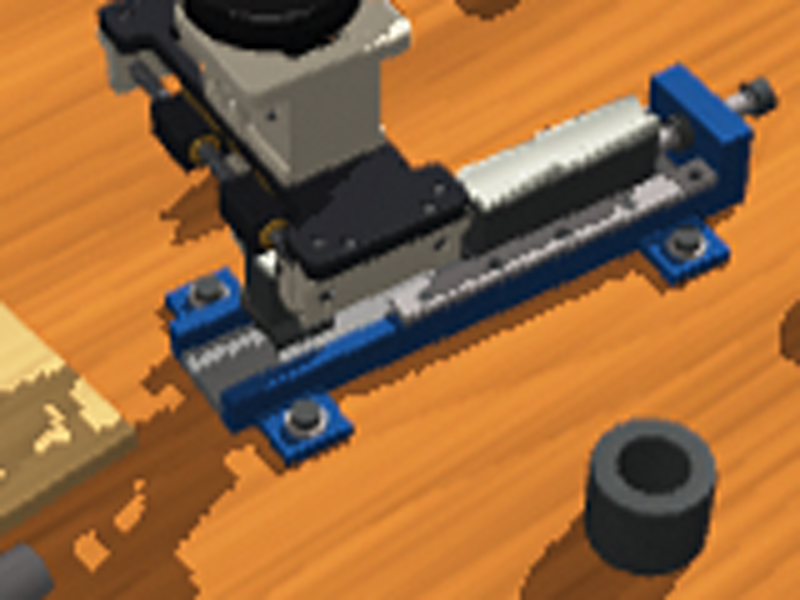

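Emit:
{"name": "step_arm", "arguments": {
  "motion": [
    {"dx":0,"dy":-0.003,"dz":0.05,"rx":0,"ry":0,"rz":0},
    {"dx":0,"dy":0,"dz":0.03,"rx":0,"ry":0,"rz":0}
  ]
}}

```text
time: 19.3
tool_pos: [0.5847, -0.0616, 0.0639]
tcp_rot: [-3.139, 0.001, -1.69]
contact_force: [-0.5, -0.8, -3.1]
grip_width: 0.271
```

```bash
python3 st.py
```

```text
t 19.3 rail xy mm 0.1 -105.6 z 63.9 yaw [-1.799e+02  1.000e-01 -9.690e+01] F rail [-0.4 -0.8 -3.1] g 23.8
```

Emit:
{"name": "step_arm", "arguments": {
  "motion": [
    {"dx":0,"dy":0.004,"dz":0.035,"rx":0,"ry":0,"rz":-0.003},
    {"dx":0,"dy":0,"dz":0.025,"rx":0,"ry":0,"rz":0}
  ]
}}

```text
time: 19.47
tool_pos: [0.5835, -0.0624, 0.0579]
tcp_rot: [-3.14, 0.001, -1.689]
contact_force: [-0.6, 0.1, -4.0]
grip_width: 0.274
```

```bash
python3 st.py
```

```text
t 19.47 rail xy mm -1.1 -106.5 z 57.9 yaw [-179.9    0.   -96.8] F rail [-0.6 -0.  -4. ] g 24.1
```

Emit:
{"name": "step_arm", "arguments": {
  "motion": [
    {"dx":0,"dy":-0.003,"dz":0.025,"rx":0,"ry":0,"rz":0},
    {"dx":0,"dy":0,"dz":0.015,"rx":0,"ry":0,"rz":0}
  ]
}}

```text
time: 19.63
tool_pos: [0.5835, -0.0628, 0.0532]
tcp_rot: [-3.141, 0.001, -1.689]
contact_force: [-0.6, -0.5, -3.0]
grip_width: 0.273
```

```bash
python3 st.py
```

```text
t 19.63 rail xy mm -1.0 -106.9 z 53.2 yaw [-180.     0.   -96.8] F rail [-0.5 -0.6 -3. ] g 24.1
```

Emit:
{"name": "step_arm", "arguments": {
  "motion": [
    {"dx":0,"dy":0,"dz":0.012,"rx":0,"ry":0,"rz":0}
  ]
}}

```text
time: 19.72
tool_pos: [0.5835, -0.0628, 0.0517]
tcp_rot: [-3.141, 0.001, -1.689]
contact_force: [-0.3, 0.4, -3.6]
grip_width: 0.272
```

```bash
python3 st.py
```

```text
t 19.72 rail xy mm -1.0 -106.9 z 51.7 yaw [-180.     0.   -96.8] F rail [-0.3  0.4 -3.6] g 24.0
```

Emit:
{"name": "step_arm", "arguments": {
  "motion": [
    {"dx":0,"dy":0,"dz":0.01,"rx":0,"ry":0,"rz":0}
  ]
}}

```text
time: 19.8
tool_pos: [0.5836, -0.0629, 0.0505]
tcp_rot: [-3.141, 0.0, -1.689]
contact_force: [-5.7, 0.8, 15.8]
grip_width: 0.275
```

```bash
python3 st.py
```

```text
t 19.8 rail xy mm -0.9 -107.0 z 50.5 yaw [-180.     0.   -96.8] F rail [-5.8  0.1 15.8] g 24.2
```

Emit:
{"name": "step_arm", "arguments": {
  "motion": [
    {"dx":0,"dy":0,"dz":0.006,"rx":0,"ry":0,"rz":0}
  ]
}}

```text
time: 19.88
tool_pos: [0.5836, -0.0629, 0.0506]
tcp_rot: [-3.141, 0.0, -1.689]
contact_force: [-6.4, 2.6, 11.8]
grip_width: 0.268
```

```bash
python3 st.py
```

```text
t 19.88 rail xy mm -0.9 -107.0 z 50.6 yaw [-180.     0.   -96.8] F rail [-6.7  1.8 11.8] g 23.6
```

Emit:
{"name": "step_arm", "arguments": {
  "motion": [
    {"dx":0,"dy":0,"dz":0,"rx":0,"ry":0,"rz":0},
    {"dx":0,"dy":0,"dz":0,"rx":0,"ry":0,"rz":0}
  ],
  "grip_force": 12
}}

```text
time: 20.05
tool_pos: [0.5836, -0.0628, 0.0508]
tcp_rot: [-3.141, 0.0, -1.689]
contact_force: [-0.8, -0.3, -4.0]
grip_width: 0.272
```

```bash
python3 st.py
```

```text
t 20.05 rail xy mm -1.0 -106.9 z 50.8 yaw [-180.     0.   -96.8] F rail [-0.8 -0.4 -4. ] g 23.9
```

Emit:
{"name": "step_arm", "arguments": {
  "motion": [
    {"dx":-0.04,"dy":0,"dz":0.002,"rx":0,"ry":0,"rz":0},
    {"dx":-0.06,"dy":0,"dz":0,"rx":0,"ry":0,"rz":0},
    {"dx":-0.06,"dy":0,"dz":0,"rx":0,"ry":0,"rz":0}
  ]
}}

```text
time: 20.3
tool_pos: [0.5856, -0.0469, 0.0506]
tcp_rot: [-3.141, -0.0, -1.69]
contact_force: [-1.0, -0.9, -2.2]
grip_width: 0.271
```

```bash
python3 st.py
```

```text
t 20.3 rail xy mm -0.8 -90.9 z 50.6 yaw [-180.    -0.   -96.8] F rail [-0.9 -1.  -2.2] g 23.9
```

Emit:
{"name": "step_arm", "arguments": {
  "motion": [
    {"dx":-0.05,"dy":0,"dz":0.004,"rx":0,"ry":0,"rz":0},
    {"dx":-0.06,"dy":0,"dz":0.003,"rx":0,"ry":0,"rz":0},
    {"dx":-0.06,"dy":0,"dz":0.002,"rx":0,"ry":0,"rz":0}
  ]
}}

```text
time: 20.55
tool_pos: [0.5879, -0.0285, 0.0506]
tcp_rot: [-3.141, -0.001, -1.689]
contact_force: [-2.6, -1.3, 1.1]
grip_width: 0.271
```

```bash
python3 st.py
```

```text
t 20.55 rail xy mm -0.6 -72.4 z 50.6 yaw [-1.80e+02 -1.00e-01 -9.68e+01] F rail [-2.5 -1.6  1.1] g 23.8
```

Emit:
{"name": "step_arm", "arguments": {
  "motion": [
    {"dx":-0.05,"dy":0,"dz":0.001,"rx":0,"ry":0,"rz":0},
    {"dx":-0.06,"dy":0,"dz":0,"rx":0,"ry":0,"rz":0},
    {"dx":-0.06,"dy":0,"dz":0,"rx":0,"ry":0,"rz":0},
    {"dx":-0.06,"dy":0,"dz":0,"rx":0,"ry":0,"rz":0},
    {"dx":-0.05,"dy":0,"dz":0,"rx":0,"ry":0,"rz":0},
    {"dx":-0.03,"dy":0,"dz":0,"rx":0,"ry":0,"rz":0}
  ]
}}

```text
time: 21.05
tool_pos: [0.5923, 0.0071, 0.0506]
tcp_rot: [-3.14, -0.001, -1.688]
contact_force: [-1.5, -2.7, 1.1]
grip_width: 0.269
```

```bash
python3 st.py
```

```text
t 21.05 rail xy mm -0.3 -36.4 z 50.6 yaw [-1.799e+02 -1.000e-01 -9.670e+01] F rail [-1.2 -2.8  1.1] g 23.6
```

Contact predicted near -16. Slow down.

Emit:
{"name": "step_arm", "arguments": {
  "motion": [
    {"dx":-0.025,"dy":0,"dz":0,"rx":0,"ry":0,"rz":0},
    {"dx":-0.02,"dy":0,"dz":0,"rx":0,"ry":0,"rz":0},
    {"dx":-0.015,"dy":0,"dz":0,"rx":0,"ry":0,"rz":0},
    {"dx":-0.012,"dy":0,"dz":0,"rx":0,"ry":0,"rz":0}
  ]
}}

```text
time: 21.38
tool_pos: [0.5934, 0.0156, 0.0506]
tcp_rot: [-3.14, -0.001, -1.687]
contact_force: [-1.8, -2.2, 1.4]
grip_width: 0.271
```

```bash
python3 st.py
```

```text
t 21.38 rail xy mm -0.2 -27.9 z 50.6 yaw [-1.799e+02 -1.000e-01 -9.670e+01] F rail [-1.6 -2.4  1.4] g 23.9
```

Emit:
{"name": "step_arm", "arguments": {
  "motion": [
    {"dx":-0.011,"dy":0,"dz":0,"rx":0,"ry":0,"rz":0},
    {"dx":-0.01,"dy":0,"dz":0,"rx":0,"ry":0,"rz":0},
    {"dx":-0.01,"dy":0,"dz":0,"rx":0,"ry":0,"rz":0}
  ]
}}

```text
time: 21.63
tool_pos: [0.5937, 0.0187, 0.0506]
tcp_rot: [-3.14, -0.001, -1.688]
contact_force: [-2.8, -1.5, 1.3]
grip_width: 0.276
```

```bash
python3 st.py
```

```text
t 21.63 rail xy mm -0.2 -24.8 z 50.6 yaw [-1.799e+02 -1.000e-01 -9.670e+01] F rail [-2.6 -1.8  1.3] g 24.3
```

Emit:
{"name": "step_arm", "arguments": {
  "motion": [
    {"dx":-0.01,"dy":0,"dz":0,"rx":0,"ry":0,"rz":0},
    {"dx":-0.01,"dy":0,"dz":0,"rx":0,"ry":0,"rz":0},
    {"dx":-0.01,"dy":0,"dz":0,"rx":0,"ry":0,"rz":0},
    {"dx":-0.01,"dy":0,"dz":0,"rx":0,"ry":0,"rz":0}
  ]
}}

```text
time: 21.97
tool_pos: [0.5943, 0.0227, 0.0506]
tcp_rot: [-3.14, -0.001, -1.688]
contact_force: [-0.8, -0.8, 1.1]
grip_width: 0.268
```

```bash
python3 st.py
```

```text
t 21.97 rail xy mm -0.2 -20.8 z 50.6 yaw [-1.799e+02 -1.000e-01 -9.670e+01] F rail [-0.7 -0.9  1.1] g 23.6
```

Emit:
{"name": "step_arm", "arguments": {
  "motion": [
    {"dx":-0.01,"dy":0,"dz":0,"rx":0,"ry":0,"rz":0},
    {"dx":-0.01,"dy":0,"dz":0,"rx":0,"ry":0,"rz":0},
    {"dx":-0.01,"dy":0,"dz":0,"rx":0,"ry":0,"rz":0}
  ]
}}

```text
time: 22.22
tool_pos: [0.5947, 0.026, 0.0506]
tcp_rot: [-3.14, -0.001, -1.688]
contact_force: [-1.2, -1.1, 0.6]
grip_width: 0.273
```

```bash
python3 st.py
```

```text
t 22.22 rail xy mm -0.1 -17.5 z 50.6 yaw [-179.9   -0.   -96.7] F rail [-1.1 -1.3  0.6] g 24.0
```

Emit:
{"name": "step_arm", "arguments": {
  "motion": [
    {"dx":-0.01,"dy":0,"dz":0,"rx":0,"ry":0,"rz":0},
    {"dx":-0.01,"dy":0,"dz":0,"rx":0,"ry":0,"rz":0},
    {"dx":-0.01,"dy":0,"dz":0,"rx":0,"ry":0,"rz":0}
  ]
}}

```text
time: 22.47
tool_pos: [0.5947, 0.0268, 0.0506]
tcp_rot: [-3.141, -0.004, -1.688]
contact_force: [-0.6, -8.4, 1.1]
grip_width: 0.275
```

```bash
python3 st.py
```

```text
t 22.47 rail xy mm -0.2 -16.6 z 50.6 yaw [-180.    -0.2  -96.7] F rail [ 0.3 -8.4  1.1] g 24.2
```

Emit:
{"name": "step_arm", "arguments": {
  "motion": [
    {"dx":-0.013,"dy":0,"dz":0,"rx":0,"ry":0,"rz":0},
    {"dx":-0.014,"dy":0,"dz":0,"rx":0,"ry":0,"rz":0}
  ]
}}

```text
time: 22.63
tool_pos: [0.5947, 0.0269, 0.0506]
tcp_rot: [3.141, -0.008, -1.689]
contact_force: [-0.5, -10.0, 0.7]
grip_width: 0.272
```

```bash
python3 - <<'E'
from station import robot
from st import st
st()
for i in range(6): robot.capture("top"); st()
E
```

```text
t 22.63 rail xy mm -0.2 -16.5 z 50.6 yaw [180.   -0.4 -96.8] F rail [  0.7 -10.    0.7] g 23.9
t 22.68 rail xy mm -0.2 -16.5 z 50.6 yaw [180.   -0.4 -96.8] F rail [ 0.5 -9.1  0.6] g 24.1
t 22.73 rail xy mm -0.2 -16.5 z 50.6 yaw [180.   -0.4 -96.7] F rail [ 0.4 -9.7  0.5] g 24.1
t 22.78 rail xy mm -0.2 -16.5 z 50.6 yaw [180.   -0.4 -96.8] F rail [ 0.7 -8.6  1.5] g 23.9
t 22.83 rail xy mm -0.2 -16.5 z 50.6 yaw [180.   -0.4 -96.8] F rail [ 0.7 -8.7  1.7] g 23.9
t 22.88 rail xy mm -0.2 -16.5 z 50.6 yaw [180.   -0.4 -96.8] F rail [ 1.3 -9.4  0.8] g 24.3
t 22.93 rail xy mm -0.2 -16.5 z 50.6 yaw [180.   -0.4 -96.8] F rail [ 0.9 -9.6  1. ] g 23.9
```

Emit:
{"name": "step_arm", "arguments": {
  "motion": [
    {"dx":0,"dy":0,"dz":0,"rx":0,"ry":0,"rz":0},
    {"dx":0,"dy":0,"dz":0,"rx":0,"ry":0.008,"rz":0},
    {"dx":0,"dy":0,"dz":0,"rx":0,"ry":0,"rz":0},
    {"dx":0,"dy":0,"dz":0,"rx":0,"ry":0,"rz":0},
    {"dx":0,"dy":0,"dz":-0.15,"rx":0,"ry":0,"rz":0},
    {"dx":0,"dy":0,"dz":-0.3,"rx":0,"ry":0,"rz":0},
    {"dx":0,"dy":0,"dz":-0.4,"rx":0,"ry":0,"rz":0},
    {"dx":0.2,"dy":0,"dz":-0.4,"rx":0,"ry":0,"rz":0},
    {"dx":0.3,"dy":0,"dz":-0.2,"rx":0,"ry":0,"rz":0},
    {"dx":0.3,"dy":0,"dz":0,"rx":0,"ry":0,"rz":0}
  ],
  "fingers": 0.65
}}

```text
time: 23.77
tool_pos: [0.5881, -0.0451, 0.1998]
tcp_rot: [-3.141, -0.015, -1.68]
contact_force: [1.8, 0.1, 0.8]
grip_width: 0.649
```

Emit:
{"name": "step_arm", "arguments": {
  "motion": [
    {"dx":0.4,"dy":0,"dz":0,"rx":0,"ry":0,"rz":0},
    {"dx":0.4,"dy":0,"dz":0,"rx":0,"ry":0,"rz":0},
    {"dx":0.4,"dy":0,"dz":0,"rx":0,"ry":0,"rz":0},
    {"dx":0.3,"dy":0,"dz":0,"rx":0,"ry":0,"rz":0},
    {"dx":0.1,"dy":0,"dz":0,"rx":0,"ry":0,"rz":0},
    {"dx":0,"dy":0,"dz":0,"rx":0,"ry":0,"rz":0},
    {"dx":0,"dy":0,"dz":0,"rx":0,"ry":0,"rz":0}
  ]
}}

```text
time: 24.35
tool_pos: [0.5724, -0.2124, 0.2078]
tcp_rot: [-3.128, -0.012, -1.679]
contact_force: [1.5, -0.6, -0.4]
grip_width: 0.648
```

```bash
python3 st.py; python3 - <<'E'
from station import robot
import cv2
p,z=robot.capture("scene");cv2.imwrite("pics/s10.png",cv2.resize(p[170:290,230:400],None,fx=4.6,fy=4.6,interpolation=2)); cv2.imwrite("pics/s10f.png",p)
p,z=robot.capture("top");cv2.imwrite("pics/t10.png",cv2.resize(p[150:230,230:390],None,fx=4.9,fy=4.9,interpolation=2))
E
```

```text
t 24.35 rail xy mm 5.1 -256.9 z 207.8 yaw [-179.2   -0.7  -96.2] F rail [ 1.6 -0.4 -0.4] g 57.0
```

View pics/s10.png

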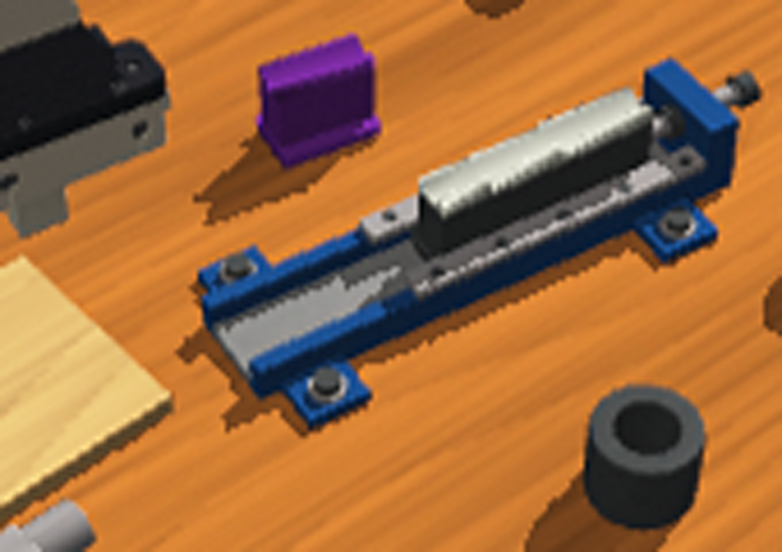

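View pics/t10.png

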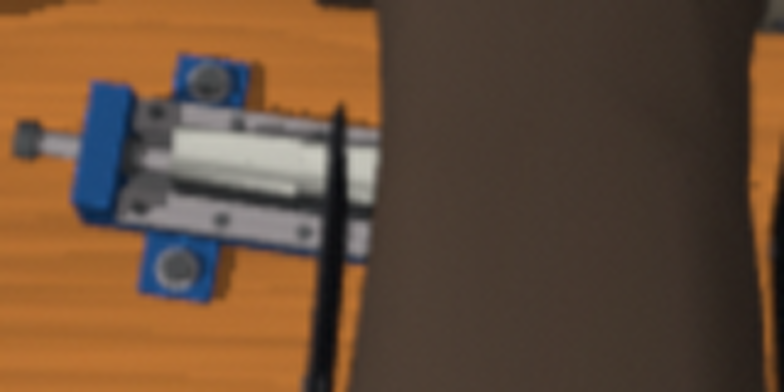

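View pics/s10f.png

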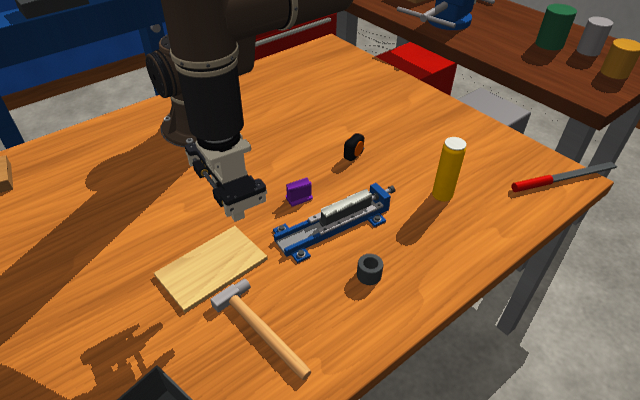

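The long, middle and short sections stand as one continuous bar against the screw (crop pixels about 420–650, 90–260). The bystanders have not moved, and the gripper is clear of everything.

```bash
python3 - <<'E'
from station import robot
print(robot.job_done(), robot.observe()['time'])
E
```

```text
the job is handed in; nothing more can be done
the job is handed in; nothing more can be done
```

The bending die is made up in the blue rail: long, middle and short sections in that order, pressed up to the stop screw. I handed the job in; the clock read 24.35 s just before the last pictures. No verdict is reported.

- **Moves:** I slid the long section home. Then I lifted the middle and the short ones off the board in turn, set each in at the open end down to the channel floor, and slid it under the keepers until it seated.
- **Pressing force:** Each section was held against its neighbour at 7–10 N at the wrist for more than 0.25 s. About 1–3 N of that is sliding friction. The highest horizontal reading I saw was about 10 N, against the 25 N limit. The end-face forces themselves are not measured; I inferred them from the wrist.
- **Position checks:** The tool seated at y = 74.0, 21.1 and -16.5 mm along the rail. That gives spacings of 52.9 and 37.6 mm, against 52.5 and 37.5 mm for touching faces. Sideways, the grip centre was within 0.7 mm of the measured rail line each time.
- **Final pictures:** The scene view shows one unbroken bar against the screw, the bystanders where they were, and the gripper open and clear. In the top view the arm hid the loading end of the bar, so that camera confirmed only the stop end.
- **Disagreements:** The two cameras differed by up to 5 degrees on the long section's heading and by 2–4 mm on positions, so I relied on contact feel for the final fits. When the middle and short sections touched the floor, there was a brief sideways reading of 6–9 N, which went away before I slid them.

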